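# Make up a shaft kit and a service kit

## Robot

A 6-joint arm with a two-finger parallel gripper is mounted at the origin on the work surface. World frame = base frame: x ahead of the robot, y to its left, z up, the work surface at z = 0. Lengths are in mm, angles in rad, forces in N, time in s.
With the tool pointing down it reaches from about 275 to 750 mm from the base axis. Payload 10.2 kg.
Tool frame: the origin (TCP) lies midway between the tips of the shut fingers; the grasp point (between the pads) lies r.pinch_z behind it (r.pinch_z is the distance from the TCP to the grasp point, in mm); z points along the fingers, y is the line along which they close (so a half turn about z gives the same grasp; the last joint's range is limited). The gripper opens to 85 mm and grips with 20 to 120 N. Pads are 22 mm wide; open, the fingers measure 114 mm over their backs; the gripper's body (76 mm by 85 mm) begins 54 mm behind the grasp point. The pads swing forward as they close: fully open they stand 13 mm farther back than shut.
Start: joints at [0.893, 0.313, 1.498, -0, 1.331, -0.223], TCP at [230.636, 471.633, 231.294] pointing down, gripper open.
Joint ranges: [-2.94, 2.94], [-0.97, 2.17], [0.19, 2.56], [-1.23, 4.37], [0.02, 3.11], [-2.88, 2.88]. Speed limits (rad/s): [2.39, 2.39, 3.01, 3.14, 3.14, 3.14].

## Interface

Orientations are given as a unit quaternion [x, y, z, w].
In Python, from rig import r gives the robot as it stands.
- The arm moves only by the shell command python3 -m jog 'ROWS'. ROWS is JSON, a list of rows, each an object with "translation": the shift along the tool's x, y, z in units of 25 mm (1.0 is 25 mm), a list of three; "delta_rot": the turn, a rotation vector about the tool's x, y, z in units of 0.12 rad (1.0 is 0.12 rad), a list of three; "fingers": the opening, from 0 (shut) to 1 (fully open). In form: [{"translation": [dx, dy, dz], "delta_rot": [wx, wy, wz], "fingers": fingers}, ...]. A call has 1 to 8 rows; each row shifts and turns the commanded pose from where the row before left it, along the tool's axes as they then stand; what a row does not reach is not made up. A row lasts 1/12 s, in which the tool goes at most 41.7 mm and 7.16 degrees, less where a joint would pass 70% of its speed; a pose out of reach is approached as far as the arm can. A call with a number of a shift or a turn outside -1 to 1 is refused whole. A call with a gripper value outside its range is refused whole. The fingers move at their own pace and stop on an object; the grip force is fixed at half the most. Time passes only in rows, so rows that do not move let the fingers close. It gives the time, the measured TCP pose, the force, the opening and the grip force at its end, in the units of the state.
- r.state(): the state, without advancing time (a new reading comes with each control period).
- r.get_image(name): name is "side" or "top" or "wrist"; returns the picture (384x512x3 uint8, red, green, blue); there is no depth.
- r.get_calibration(name): a dict with "fovy" (degrees; the focal length in pixels is half the picture's height over the tangent of half this angle, whatever the lens; pixels are square), "cx", "cy" (the principal point, pixels), "k1" (the pictures are not rectified: a ray, as slopes to the right and down, at radius r is drawn at 1 + k1 r^2 times it, then the intrinsics apply), "extrinsics" (4x4, takes a point from camera to world coordinates). Camera axes: x right, y down, z forward; pixel columns grow to the right and rows downward; lengths in mm; the calibration is good to about 2 mm. A picture is of the moment at which its call begins: read the wrist's pose just before it. get_calibration takes no time and is no camera call; for the wrist camera it gives the pose at the moment of the call.
- r.job_done(): hands the job in; it is judged then, once.
The state is a dict: "time_s": time; "joints": joint angles; "qvel": joint speeds; "joint_torque": joint torques, N m; "ee_pos": TCP position; "orientation": TCP orientation; "contact_force": force on the tool from outside, world axes, zero at the start; "torque": the same for the moment, N m; "width": finger opening in mm; "finger_force": force on a finger pad.
Only numpy, scipy, OpenCV 4.12 (cv2) and the standard library are available. Lean on these libraries where they do the work, as an engineer would, in place of code of your own. Each camera call takes 0.05 s, during which the arm holds its last target. There are 200 camera calls.

## Task

Make up the two orders on the packing bench. In the brown carton lay the bright steel shaft in the two V-cradles, then stand the charcoal foam saddle astride the middle of it, feet on the carton floor, to chock it for transit, and stand the blue box in the bay beside it; in the white carton stand the green-lidded grease jar and the orange box upright, one in each compartment, either way round. Set things down without dropping them, and leave the black shaft and the yellow box where they are.

Things in the scene. Friction and masses are not known exactly. Their poses are not given: they have to be found in the camera images.
- bright_shaft_c (a point): bright steel shaft, plain round bar, 20 mm diameter, 200 mm long, 0.42 kg, lying level in one of two grooves, 80 mm apart, of a wooden V-rack on the bench (V-supports 12 thick, 41 tall, 60 mm either side of the rack's middle; base 6 thick). Point: its centre, 36 mm above the bench at the start; x runs along the bar
- black_shaft_c (a point): black shaft, plain round bar, 20 mm diameter, 200 mm long, 0.42 kg, lying level in one of two grooves, 80 mm apart, of a wooden V-rack on the bench (V-supports 12 thick, 41 tall, 60 mm either side of the rack's middle; base 6 thick). Point: its centre, 36 mm above the bench at the start; x runs along the bar. Not wanted in these orders
- foam_saddle_c (a point): charcoal-grey firm foam saddle, block 50 (x) x 58 (y) x 80 mm tall, 35 g, standing on two feet. A channel 34 mm wide, 44 high runs along x right through its underside, between feet 12 thick; it goes over a shaft with 7 mm to spare each side. Point: its centre, 40 mm above the soles; z up
- blue_box_c (a point): a closed blue product carton with a cream sealing tape over its top, 50 x 50 mm and 100 mm tall, about 0.22 kg, standing upright on the bench. The point is its centre, 50 mm above its underside; z up, x and y across its faces
- orange_box_c (a point): a closed orange product carton with a cream sealing tape over its top, 50 x 50 mm and 100 mm tall, about 0.22 kg, standing upright on the bench. The point is its centre, 50 mm above its underside; z up, x and y across its faces
- yellow_box_c (a point): a closed yellow product carton with a cream sealing tape over its top, 50 x 50 mm and 100 mm tall, about 0.22 kg, standing upright on the bench. The point is its centre, 50 mm above its underside; z up, x and y across its faces. Not wanted in these orders
- grease_jar_c (a point): a white plastic grease jar with a green label and a green lid, round, 55 mm in diameter, 100 mm tall, about 0.28 kg, standing upright on the bench. The point is its centre, 50 mm above its underside; z up
- brown_carton: brown carton base, fixed, inside 230 (x) x 200 (y) mm, walls 4 thick, 30 tall, floor 4 thick; origin: centre of underside, z up. +y side: V-cradles (90 deg, 12 thick, tops 37 high) at x = -70, +70; a shaft in them lies along x, axis at y = 46, z = 32 mm, middle at x = 0; the saddle goes over it at x = 0, on the floor. -y side: box bay 80 x 80, centre x = 0, y = -58, ribs 22 tall
- white_carton: white carton base, fixed, inside 164 (x) x 80 (y) mm, walls 4 thick, 30 tall, floor 4 thick; a grey cross wall, 30 tall, at x = 0 makes two compartments of 80 x 80 mm centred at x = -42 and x = +42, y = 0. Origin: centre of underside, z up

How it is judged (in metres and radians):
On the way, in this order (a step that is already met when the one before it is completed fails the run):
1. the bright shaft lies in the two cradles of the brown carton (x of bright_shaft_c in the frame of brown_carton between -0.017 and 0.017 m and y of bright_shaft_c in the frame of brown_carton between 0.04 and 0.052 m and z of bright_shaft_c in the frame of brown_carton between 0.027 and 0.037 m and angle between the x axis of bright_shaft_c and the x axis of brown_carton, either way round below 0.06 rad), for 0.2 s.
2. then the foam saddle stands astride it (all of step 1 and x of foam_saddle_c in the frame of brown_carton between -0.025 and 0.025 m and y of foam_saddle_c in the frame of brown_carton between 0.035 and 0.057 m and z of foam_saddle_c in the frame of brown_carton between 0.038 and 0.05 m and angle between foam_saddle_c's own z axis and vertical below 0.08 rad and angle between the x axis of foam_saddle_c and the x axis of brown_carton, either way round below 0.3 rad), for 0.2 s.
At the end, for the whole second after the job is handed in: Bright shaft lies in both cradles (17 mm along, 6 mm across, 0.06 rad); saddle upright astride it, within 25 mm of its middle; blue box upright in its bay; jar and orange box upright, one per white cell; black shaft and yellow box moved under 15 mm; all at rest (all of step 2 and x of blue_box_c in the frame of brown_carton between -0.019 and 0.019 m and y of blue_box_c in the frame of brown_carton between -0.077 and -0.039 m and z of blue_box_c in the frame of brown_carton between 0.046 and 0.062 m and angle between blue_box_c's own z axis and vertical below 0.08 rad and (((x of grease_jar_c in the frame of white_carton between -0.061 and -0.023 m and y of grease_jar_c in the frame of white_carton between -0.019 and 0.019 m and z of grease_jar_c in the frame of white_carton between 0.046 and 0.062 m and angle between grease_jar_c's own z axis and vertical below 0.08 rad) and (x of orange_box_c in the frame of white_carton between 0.023 and 0.061 m and y of orange_box_c in the frame of white_carton between -0.019 and 0.019 m and z of orange_box_c in the frame of white_carton between 0.046 and 0.062 m and angle between orange_box_c's own z axis and vertical below 0.08 rad)) or ((x of grease_jar_c in the frame of white_carton between 0.023 and 0.061 m and y of grease_jar_c in the frame of white_carton between -0.019 and 0.019 m and z of grease_jar_c in the frame of white_carton between 0.046 and 0.062 m and angle between grease_jar_c's own z axis and vertical below 0.08 rad) and (x of orange_box_c in the frame of white_carton between -0.061 and -0.023 m and y of orange_box_c in the frame of white_carton between -0.019 and 0.019 m and z of orange_box_c in the frame of white_carton between 0.046 and 0.062 m and angle between orange_box_c's own z axis and vertical below 0.08 rad))) and distance of each of black_shaft_c, yellow_box_c from where it was at the start of the episode below 0.015 m and linear speed of each of bright_shaft, foam_saddle, blue_box, orange_box, grease_jar below 0.02 m/s); the robot touches nothing.
It fails at once if one of the things to be packed is dropped (falls out of the fingers at more than 0.7 m/s, some 25 mm or more) ((linear speed of bright_shaft above 0.7 m/s and contact force between the fingers and bright_shaft below 0.05 N) or (linear speed of foam_saddle above 0.7 m/s and contact force between the fingers and foam_saddle below 0.05 N) or (linear speed of blue_box above 0.7 m/s and contact force between the fingers and blue_box below 0.05 N) or (linear speed of orange_box above 0.7 m/s and contact force between the fingers and orange_box below 0.05 N) or (linear speed of grease_jar above 0.7 m/s and contact force between the fingers and grease_jar below 0.05 N)).
It fails at once if the black shaft or the yellow box is knocked or carried away (over 40 mm) (distance of any of black_shaft_c, yellow_box_c from where it was at the start of the episode above 0.04 m).
It also fails if it takes over 128 s, if anything falls off the work surface, if the arm or the gripper's body presses on something with over 40 N, if the wrist force passes 120 N, or if a joint passes its speed limit or range.

## Working session

There is one attempt and no reset: what is moved stays moved. The work goes in short steps, Python scripts to look and compute and a shell command to move; the robot and the scene stay as the last step left them, time stands still between calls to the robot, and variables do not carry over. Pictures are saved under pics/ and viewed, at most 14 in all, crops included, and the job is handed in when it is done.

```bash
mkdir -p pics; ls; python3 - <<'E'
from rig import r
import cv2,json
for n in("top","side"):
    cv2.imwrite(f"pics/{n}0.png",cv2.cvtColor(r.get_image(n),cv2.COLOR_RGB2BGR))
    print(n,r.get_calibration(n))
print(r.state(),r.pinch_z)
E
```

```text
pics
top {'fovy': 54.010902943338934, 'cx': 253.63963605141956, 'cy': 195.23072684841296, 'k1': -0.022243081149552243, 'extrinsics': array([[ 1.26972256e-02, -9.80191807e-01,  1.97643117e-01,
         3.79930838e+02],
       [-9.99768644e-01, -9.01280784e-03,  1.95301902e-02,
        -3.97229869e+00],
       [-1.73620129e-02, -1.97845370e-01, -9.80079471e-01,
         9.13139459e+02],
       [ 0.00000000e+00,  0.00000000e+00,  0.00000000e+00,
         1.00000000e+00]])}
side {'fovy': 48.77038212103037, 'cx': 246.13736472777555, 'cy': 188.81061375247862, 'k1': -0.11988663050115243, 'extrinsics': array([[ 8.36128696e-01, -3.17024473e-01,  4.47643036e-01,
         2.27605127e+01],
       [-5.48513839e-01, -4.76344983e-01,  6.87188494e-01,
        -8.51230680e+02],
       [-4.62305557e-03, -8.20116419e-01, -5.72178020e-01,
         7.62392489e+02],
       [ 0.00000000e+00,  0.00000000e+00,  0.00000000e+00,
         1.00000000e+00]])}
{'time_s': 0.1, 'joints': array([ 8.92571185e-01,  3.13376523e-01,  1.49836557e+00, -5.88308448e-05,
        1.33100617e+00, -2.23401713e-01]), 'qvel': array([ 3.72525964e-04, -1.17742698e-04, -2.31274553e-03,  1.50918320e-05,
        2.19892038e-04,  1.32590969e-03]), 'joint_torque': array([ 3.36532932e-03, -4.12903154e+01, -2.60142159e+01, -1.40454067e-04,
        3.08481409e-03, -1.66127813e-05]), 'ee_pos': array([230.50726857, 471.42637306, 230.79959639]), 'orientation': array([ 2.25449776e-01,  9.74254620e-01, -5.32523143e-04, -2.26031579e-04]), 'contact_force': array([ 0.33163897, -0.1455796 , -0.3382722 ]), 'torque': array([0.00687559, 0.06980726, 0.05515962]), 'finger_force': 0.0, 'width': 85.75589502404192} 18.700000000000003
```

View pics/top0.png

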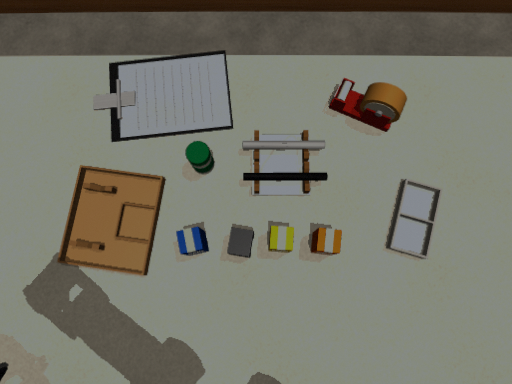

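View pics/side0.png

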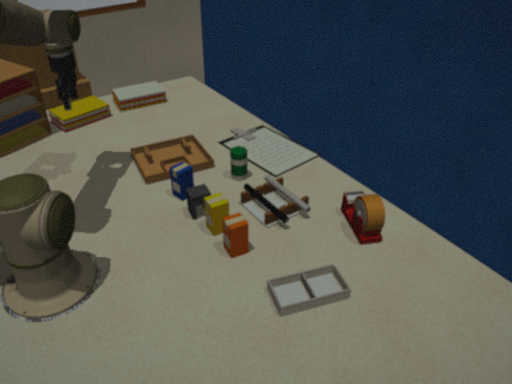

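The views show: brown carton around top (113,220), white carton (414,218), bright shaft (284,145), black shaft (285,177), jar (200,155), blue (192,240), saddle (241,241), yellow (281,238), orange (327,240). I'll zoom in once for corners.

```bash
cat > h.py <<'E'
import numpy as np,cv2
from rig import r
from scipy.spatial.transform import Rotation as R
def K(c):
    f=192/np.tan(np.radians(c['fovy'])/2)
    return np.array([[f,0,c['cx']],[0,f,c['cy']],[0,0,1.]])
def ray(c,px,z):
    """pixels -> world points on the plane at height z"""
    px=np.asarray(px,float).reshape(-1,2)
    s=cv2.undistortPoints(px[:,None],K(c),np.array([c['k1'],0,0,0,0]))[:,0]
    E=c['extrinsics']; d=np.c_[s,np.ones(len(s))]@E[:3,:3].T; o=E[:3,3]
    return o+d*((z-o[2])/d[:,2])[:,None]
def proj(c,p):
    p=np.asarray(p,float).reshape(-1,3); E=c['extrinsics']
    q=(p-E[:3,3])@E[:3,:3]
    return cv2.projectPoints(q[:,None],np.zeros(3),np.zeros(3),K(c),np.array([c['k1'],0,0,0,0]))[0][:,0]
def hsv(im): return cv2.cvtColor(im,cv2.COLOR_RGB2HSV)
def mask(im,lo,hi,k=3):
    m=cv2.inRange(hsv(im),np.array(lo),np.array(hi))
    return cv2.morphologyEx(m,cv2.MORPH_CLOSE,np.ones((k,k),np.uint8))
def biggest(m):
    cs,_=cv2.findContours(m,cv2.RETR_EXTERNAL,cv2.CHAIN_APPROX_NONE)
    return max(cs,key=cv2.contourArea)
def save(n,im): cv2.imwrite(f"pics/{n}.png",cv2.cvtColor(im,cv2.COLOR_RGB2BGR))
E
python3 - <<'E'
import cv2
a=cv2.imread('pics/top0.png')
A=cv2.resize(a[130:270,175:350],None,fx=4.5,fy=4.2,interpolation=2)
cv2.imwrite('pics/c1.png',cv2.resize(a[130:270,175:350],(700,560),interpolation=cv2.INTER_CUBIC))
b=cv2.resize(a[160:280,55:170],(460,480),interpolation=cv2.INTER_CUBIC)
c=cv2.resize(a[170:265,380:450],(280,380),interpolation=cv2.INTER_CUBIC)
import numpy as np
o=np.zeros((480,740,3),'uint8');o[:,:460]=b;o[:380,460:]=c
cv2.imwrite('pics/c2.png',o)
E
```

```text
(no output)
```

View pics/c1.png

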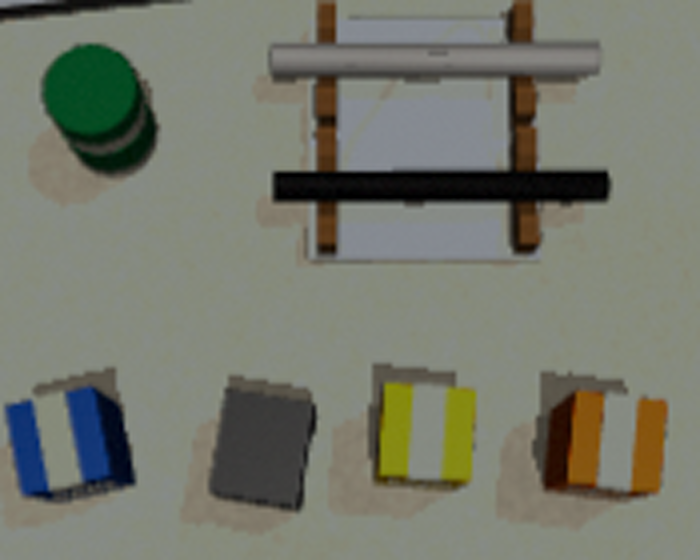

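View pics/c2.png

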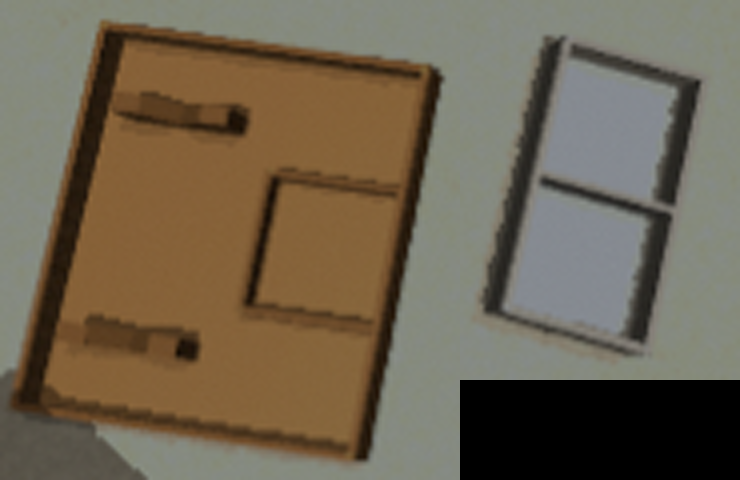

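```bash
cat > m1.py <<'E'
from h import *
c=r.get_calibration('top')
def P(l,ox,oy,z,sub=0): return ray(c,[((u-sub)/4+ox-.375,v/4+oy-.375) for u,v in l],z)
out={}
for n,l,z in [('blue',[(7,404),(97,387),(114,485),(22,497)],100),('saddle',[(228,388),(312,402),(298,508),(211,490)],80),
 ('yellow',[(384,382),(476,388),(472,485),(378,482)],100),('orange',[(573,390),(667,400),(660,492),(566,488)],100),
 ('jar',[(92,92)],100),('bright',[(270,60),(600,58)],36),('black',[(274,187),(609,186)],36)]:
    p=P(l,175,130,z); print(n,p.mean(0)[:2].round(1),*[np.degrees(np.arctan2(*(p[b]-p[a])[[1,0]])).round(1) for a,b in ([(0,1),(0,3),(1,2),(3,2)] if len(p)>3 else [(0,1)] if len(p)>1 else [])],[np.linalg.norm(p[i]-p[i-1]).round(1) for i in range(len(p))])
for n,l,ox,oy,s in [('brown',[(103,22),(440,70),(365,460),(12,405)],55,160,0),('white',[(550,38),(703,80),(642,355),(484,310)],380,170,460)]:
    p=P(l,ox,oy,30,s); print(n,p.mean(0)[:2].round(1),[np.degrees(np.arctan2(*(p[a]-p[b])[[1,0]])).round(1) for a,b in [(0,3),(1,2),(0,1),(3,2)]],[np.linalg.norm(p[i]-p[i-1]).round(1) for i in range(4)])
E
python3 m1.py; python3 -c "
from rig import r
print(r.get_calibration('wrist'))"
```

```text
blue [443.3 149.2] -78.6 -167.9 -167.9 -81.9 [np.float64(51.0), np.float64(49.6), np.float64(53.8), np.float64(49.8)]
saddle [444.1  41. ] -98.8 171.9 173.2 -100.8 [np.float64(56.8), np.float64(47.3), np.float64(58.5), np.float64(48.7)]
yellow [450.4 -48.9] -93.2 176.8 177.2 -91.2 [np.float64(53.8), np.float64(49.8), np.float64(52.1), np.float64(50.2)]
orange [ 447.  -150.2] -95.6 174.8 173.9 -91.8 [np.float64(52.7), np.float64(50.7), np.float64(49.5), np.float64(50.0)]
jar [641.  140.2] [np.float64(0.0)]
bright [684.1 -57.3] -89.2 [np.float64(201.2), np.float64(201.2)]
black [603.9 -61. ] -89.3 [np.float64(200.6), np.float64(200.6)]
brown [499. 351.] [np.float64(-7.4), np.float64(-7.4), np.float64(82.2), np.float64(82.4)] [np.float64(235.1), np.float64(213.1), np.float64(234.3), np.float64(213.2)]
white [ 506.9 -363.5] [np.float64(-16.7), np.float64(-16.7), np.float64(74.5), np.float64(74.5)] [np.float64(169.9), np.float64(93.3), np.float64(169.9), np.float64(93.2)]
{'fovy': 70.33876623438316, 'cx': 259.7738530938031, 'cy': 192.71705911411664, 'k1': -0.04480605903614269, 'extrinsics': array([[ 4.39302445e-01,  8.54441109e-01,  2.77387372e-01,
         1.60272076e+02],
       [ 8.98339089e-01, -4.17666001e-01, -1.36168987e-01,
         5.06843716e+02],
       [-4.93105704e-04,  3.09007288e-01, -9.51059542e-01,
         3.73718167e+02],
       [ 0.00000000e+00,  0.00000000e+00,  0.00000000e+00,
         1.00000000e+00]])}
```

Measured well: brown carton at (499,351) yaw -7.4°, white at (507,-363) yaw -16.7°, with all objects located. First move is over the brown carton for a closer look.

```bash
cat > plan.py <<'E'
import sys
from h import *
# usage: plan.py x y z yawY(deg) : tool-frame shift and turn from the present pose, pointing down
s=r.state(); p=s['ee_pos']; Rm=R.from_quat(s['orientation']).as_matrix()
a=[float(v) for v in sys.argv[1:]]
yaw=np.degrees(np.arctan2(Rm[1,1],Rm[0,1]))
d=np.array(a[:3])-p
tz=np.radians((a[3]-yaw+180)%360-180)
def f(y):
    y=np.radians(y); X=np.array([-np.sin(y),np.cos(y)]) ; Y=np.array([np.cos(y),np.sin(y)])
    # tool z is down, so x = y_tool x z_tool
    X=np.array([Y[1]*-1,Y[0]]); return (np.array([d[:2]@X,d[:2]@Y,-d[2]])/25).round(2)
print('t',round(s['time_s'],1),'pos',p.round(1),'yaw',yaw.round(2),'tilt',np.degrees(np.arccos(-Rm[2,2])).round(2),'j',np.degrees(s['joints'])[[0,5]].round(0))
print('units if shift first',f(yaw),' if turn first',f(a[3]),' turn z units',(-tz/.12).round(2))
E
python3 plan.py 470 365 231 64
python3 -m jog '[{"translation":[-0.5,0,0],"delta_rot":[0,0,0],"fingers":1},{"translation":[-1,0,0],"delta_rot":[0,0,0],"fingers":1},{"translation":[-1,0,0],"delta_rot":[0,0,0],"fingers":1},{"translation":[-1,0,0],"delta_rot":[0,0,0],"fingers":1},{"translation":[-1,0,0],"delta_rot":[0,0,0],"fingers":1},{"translation":[-1,0,0],"delta_rot":[0,0,0],"fingers":1},{"translation":[-1,0,0],"delta_rot":[0,0,0],"fingers":1}]'
python3 -m jog '[{"translation":[-1,0.2,0],"delta_rot":[0,0,0],"fingers":0.6},{"translation":[-1,0.2,0],"delta_rot":[0,0,0],"fingers":0.6},{"translation":[-1,0,0],"delta_rot":[0,0,0],"fingers":0.6},{"translation":[-1,0,0],"delta_rot":[0,0,0],"fingers":0.6},{"translation":[0,0,0],"delta_rot":[0,0,0],"fingers":0.6},{"translation":[0,0,0],"delta_rot":[0,0,0],"fingers":0.6},{"translation":[0,0,0],"delta_rot":[0,0,0],"fingers":0.6}]'
python3 - <<'E'
from h import *
c=r.get_calibration('wrist'); im=r.get_image('wrist'); save('w1',im); np.savez('w1.npz',**c)
E
```

```text
t 0.1 pos [230.5 471.4 230.8] yaw 63.94 tilt 0.07 j [ 51. -13.]
units if shift first [-1.048e+01  3.800e-01 -1.000e-02]  if turn first [-1.048e+01  3.700e-01 -1.000e-02]  turn z units -0.01
time_s: 0.68
ee_pos: [378.3, 398.9, 231.1]
orientation: [0.226, 0.974, -0.0, -0.0]
contact_force: [0.1, 0.5, 0.5]
width: 85.4
finger_force: 0.0
time_s: 1.27
ee_pos: [470.7, 365.0, 231.1]
orientation: [0.226, 0.974, -0.0, -0.0]
contact_force: [1.1, 0.4, -0.2]
width: 51.1
finger_force: 0.0
```

View pics/w1.png

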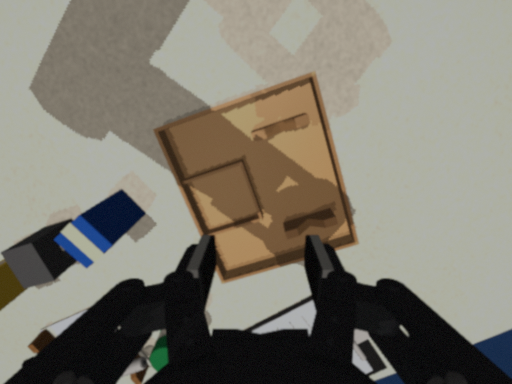

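The brown carton fills the middle; rim corners are at (154,131), (315,74), (356,241), (223,280).

```bash
python3 - <<'E'
from h import *
c=dict(np.load('w1.npz'))
p=ray(c,[(154,131),(315,74),(356,241),(223,280)],30)[:,:2]
print(p.round(1),p.mean(0).round(1))
# lower edge = +x side; edges along x: 0->3, 1->2 ; along y: 0->1, 3->2
for a,b in [(0,3),(1,2),(0,1),(3,2)]:
    v=p[b]-p[a];print(np.linalg.norm(v).round(1),np.degrees(np.arctan2(v[1],v[0])).round(2))
E
python3 plan.py 684 -57 150 0.8
```

```text
[[370.2 268.4]
 [397.7 473.9]
 [625.6 442.3]
 [599.6 242. ]] [498.3 356.7]
230.9 -6.57
230.0 -7.9
207.4 82.36
202.0 82.61
t 1.3 pos [470.4 365.4 231.2] yaw 63.97 tilt 0.02 j [ 27. -37.]
units if shift first [-15.09 -11.43   3.25]  if turn first [-17.01   8.31   3.25]  turn z units 9.19
```

```bash

python3 -m jog '[{"translation":[-0.5,-0.4,0],"delta_rot":[0,0,0],"fingers":0.6},{"translation":[-0.97,-0.73,0],"delta_rot":[0,0,0],"fingers":0.6},{"translation":[-0.97,-0.73,0],"delta_rot":[0,0,0],"fingers":0.6},{"translation":[-0.97,-0.73,0],"delta_rot":[0,0,0],"fingers":0.6},{"translation":[-0.97,-0.73,0],"delta_rot":[0,0,0],"fingers":0.6},{"translation":[-0.97,-0.73,0],"delta_rot":[0,0,0],"fingers":0.6},{"translation":[-0.97,-0.73,0],"delta_rot":[0,0,0],"fingers":0.6},{"translation":[-0.97,-0.73,0],"delta_rot":[0,0,0],"fingers":0.6}]' >/dev/null
python3 -m jog '[{"translation":[-0.97,-0.73,0],"delta_rot":[0,0,0],"fingers":0.6},{"translation":[-0.97,-0.73,0],"delta_rot":[0,0,0],"fingers":0.6},{"translation":[-0.97,-0.73,0],"delta_rot":[0,0,0],"fingers":0.6},{"translation":[-0.97,-0.73,0],"delta_rot":[0,0,0],"fingers":0.6},{"translation":[-0.97,-0.73,0],"delta_rot":[0,0,0],"fingers":0.6},{"translation":[-0.97,-0.73,0],"delta_rot":[0,0,0],"fingers":0.6},{"translation":[-0.97,-0.73,0],"delta_rot":[0,0,0],"fingers":0.6},{"translation":[-0.97,-0.73,0],"delta_rot":[0,0,0],"fingers":0.6}]' >/dev/null
python3 -m jog '[{"translation":[0,0,0.4],"delta_rot":[0,0,1],"fingers":0.6},{"translation":[0,0,0.4],"delta_rot":[0,0,1],"fingers":0.6},{"translation":[0,0,0.4],"delta_rot":[0,0,1],"fingers":0.6},{"translation":[0,0,0.4],"delta_rot":[0,0,1],"fingers":0.6},{"translation":[0,0,0.4],"delta_rot":[0,0,1],"fingers":0.6},{"translation":[0,0,0.4],"delta_rot":[0,0,1],"fingers":0.6},{"translation":[0,0,0.4],"delta_rot":[0,0,1],"fingers":0.6},{"translation":[0,0,0.4],"delta_rot":[0,0,1],"fingers":0.6}]' >/dev/null
python3 -m jog '[{"translation":[0,0,0],"delta_rot":[0,0,1],"fingers":0.6},{"translation":[0,0,0],"delta_rot":[0,0,0.19],"fingers":0.6},{"translation":[0,0,0],"delta_rot":[0,0,0],"fingers":0.6},{"translation":[0,0,0],"delta_rot":[0,0,0],"fingers":0.6}]'
python3 plan.py 684 -57 17 0.8
python3 - <<'E'
from h import *
c=r.get_calibration('wrist'); im=r.get_image('wrist'); save('w2',im); np.savez('w2.npz',**c)
E
```

```text
time_s: 3.65
ee_pos: [684.3, -54.4, 151.9]
orientation: [0.701, 0.713, 0.0, 0.0]
contact_force: [-0.1, -0.2, 0.6]
width: 51.5
finger_force: 0.0
t 3.6 pos [684.3 -54.4 151.9] yaw 0.98 tilt 0.05 j [-14. -15.]
units if shift first [-0.1  -0.01  5.4 ]  if turn first [-0.1  -0.01  5.4 ]  turn z units 0.03
```

View pics/w2.png

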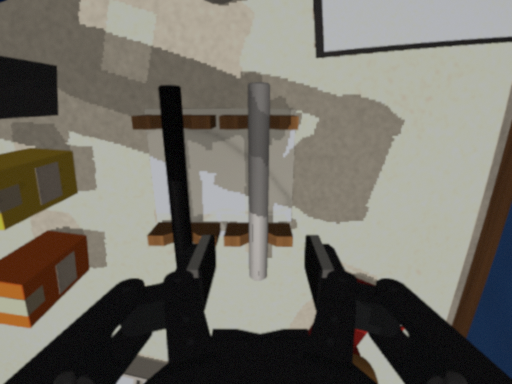

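Shaft ends appear at (259,83) and (258,279), between the fingers.

```bash
python3 - <<'E'
from h import *
c=dict(np.load('w2.npz'))
p=ray(c,[(259,84),(258,277)],36)[:,:2]
print(p.round(1),p.mean(0).round(1),np.linalg.norm(p[0]-p[1]))
v=p[0]-p[1];print(np.degrees(np.arctan2(v[1],v[0])))
E
```

```text
[[ 683.1   42.9]
 [ 685.2 -157.6]] [684.1 -57.3] 200.51708149441592
90.60879024925346
```

```bash

python3 -m jog '[{"translation":[-0.11,0,0.7],"delta_rot":[0,0,0],"fingers":0.6},{"translation":[0,0,1],"delta_rot":[0,0,0],"fingers":0.6},{"translation":[0,0,1],"delta_rot":[0,0,0],"fingers":0.6},{"translation":[0,0,1],"delta_rot":[0,0,0],"fingers":0.6},{"translation":[0,0,0.8],"delta_rot":[0,0,0],"fingers":0.6},{"translation":[0,0,0.5],"delta_rot":[0,0,0],"fingers":0.6},{"translation":[0,0,0.38],"delta_rot":[0,0,0],"fingers":0.6},{"translation":[0,0,0],"delta_rot":[0,0,0],"fingers":0.6}]'
python3 -m jog '[{"translation":[0,0,0],"delta_rot":[0,0,0],"fingers":0.3},{"translation":[0,0,0],"delta_rot":[0,0,0],"fingers":0.0},{"translation":[0,0,0],"delta_rot":[0,0,0],"fingers":0.0},{"translation":[0,0,0],"delta_rot":[0,0,0],"fingers":0.0},{"translation":[0,0,0],"delta_rot":[0,0,0],"fingers":0.0},{"translation":[0,0,0],"delta_rot":[0,0,0],"fingers":0}]'
```

```text
time_s: 4.37
ee_pos: [683.6, -57.4, 15.3]
orientation: [0.702, 0.712, -0.001, -0.001]
contact_force: [0.0, 0.0, -0.4]
width: 51.1
finger_force: 0.0
time_s: 4.87
ee_pos: [682.9, -57.8, 18.3]
orientation: [0.702, 0.712, -0.001, -0.001]
contact_force: [-12.5, -0.2, 8.2]
width: 18.3
finger_force: 58.5
```

```bash

python3 -m jog '[{"translation":[0,0,-0.2],"delta_rot":[0,0,0],"fingers":0},{"translation":[0,0,-0.5],"delta_rot":[0,0,0],"fingers":0},{"translation":[0,0,-1],"delta_rot":[0,0,0],"fingers":0},{"translation":[0,0,-1],"delta_rot":[0,0,0],"fingers":0},{"translation":[0,0,-1],"delta_rot":[0,0,0],"fingers":0},{"translation":[0,0,-1],"delta_rot":[0,0,0],"fingers":0},{"translation":[0,0,-1],"delta_rot":[0,0,0],"fingers":0},{"translation":[0,0,-0.5],"delta_rot":[0,0,0],"fingers":0}]'
python3 plan.py 504.6 400.6 165 82.6
```

```text
time_s: 5.53
ee_pos: [685.2, -57.7, 176.8]
orientation: [0.702, 0.712, 0.002, 0.003]
contact_force: [0.8, -0.2, -2.9]
width: 18.0
finger_force: 59.1
t 5.5 pos [685.2 -57.7 176.8] yaw 0.77 tilt 0.35 j [-15. -15.]
units if shift first [18.43 -6.98  0.47]  if turn first [ 9.52 17.25  0.47]  turn z units -11.9
```

```bash

python3 -m jog '[{"translation":[0.3,-0.1,0],"delta_rot":[0,0,0],"fingers":0},{"translation":[0.7,-0.25,0],"delta_rot":[0,0,0],"fingers":0},{"translation":[0.95,-0.36,0],"delta_rot":[0,0,0],"fingers":0},{"translation":[0.95,-0.36,0],"delta_rot":[0,0,0],"fingers":0},{"translation":[0.95,-0.36,0],"delta_rot":[0,0,0],"fingers":0},{"translation":[0.95,-0.36,0],"delta_rot":[0,0,0],"fingers":0},{"translation":[0.95,-0.36,0],"delta_rot":[0,0,0],"fingers":0},{"translation":[0.95,-0.36,0],"delta_rot":[0,0,0],"fingers":0}]' >/dev/null
python3 -m jog '[{"translation":[0.95,-0.36,0],"delta_rot":[0,0,0],"fingers":0},{"translation":[0.95,-0.36,0],"delta_rot":[0,0,0],"fingers":0},{"translation":[0.95,-0.36,0],"delta_rot":[0,0,0],"fingers":0},{"translation":[0.95,-0.36,0],"delta_rot":[0,0,0],"fingers":0},{"translation":[0.95,-0.36,0],"delta_rot":[0,0,0],"fingers":0},{"translation":[0.95,-0.36,0],"delta_rot":[0,0,0],"fingers":0},{"translation":[0.95,-0.36,0],"delta_rot":[0,0,0],"fingers":0},{"translation":[0.95,-0.36,0],"delta_rot":[0,0,0],"fingers":0}]' >/dev/null
python3 -m jog '[{"translation":[0.95,-0.36,0],"delta_rot":[0,0,-0.3],"fingers":0},{"translation":[0.95,-0.36,0],"delta_rot":[0,0,-0.6],"fingers":0},{"translation":[0.5,-0.3,0],"delta_rot":[0,0,-1],"fingers":0},{"translation":[0,0,0],"delta_rot":[0,0,-1],"fingers":0},{"translation":[0,0,0],"delta_rot":[0,0,-1],"fingers":0},{"translation":[0,0,0],"delta_rot":[0,0,-1],"fingers":0},{"translation":[0,0,0],"delta_rot":[0,0,-1],"fingers":0},{"translation":[0,0,0],"delta_rot":[0,0,-1],"fingers":0}]' >/dev/null
python3 -m jog '[{"translation":[0,0,0],"delta_rot":[0,0,-1],"fingers":0},{"translation":[0,0,0],"delta_rot":[0,0,-1],"fingers":0},{"translation":[0,0,0],"delta_rot":[0,0,-1],"fingers":0},{"translation":[0,0,0],"delta_rot":[0,0,-1],"fingers":0},{"translation":[0,0,0],"delta_rot":[0,0,-0.9],"fingers":0},{"translation":[0,0,0],"delta_rot":[0,0,-0.1],"fingers":0},{"translation":[0,0,0],"delta_rot":[0,0,0],"fingers":0},{"translation":[0,0,0],"delta_rot":[0,0,0],"fingers":0}]'
python3 plan.py 504.6 400.6 100 82.6
```

```text
time_s: 8.2
ee_pos: [515.9, 356.6, 171.5]
orientation: [0.066, 0.998, -0.0, -0.0]
contact_force: [0.3, 1.0, -4.4]
width: 18.4
finger_force: 59.1
t 8.2 pos [515.9 356.6 171.5] yaw 82.41 tilt 0.03 j [ 24. -58.]
units if shift first [0.68 1.68 2.86]  if turn first [0.68 1.69 2.86]  turn z units -0.03
```

```bash

python3 -m jog '[{"translation":[0.3,0.6,0.3],"delta_rot":[0,0,0],"fingers":0},{"translation":[0.38,0.7,0.9],"delta_rot":[0,0,0],"fingers":0},{"translation":[0,0.38,0.9],"delta_rot":[0,0,0],"fingers":0},{"translation":[0,0,0.76],"delta_rot":[0,0,0],"fingers":0},{"translation":[0,0,0],"delta_rot":[0,0,0],"fingers":0},{"translation":[0,0,0],"delta_rot":[0,0,0],"fingers":0}]'
python3 plan.py 504.6 400.6 13 82.6
python3 - <<'E'
from h import *
c=r.get_calibration('wrist'); im=r.get_image('wrist'); save('w3',im); np.savez('w3.npz',**c)
E
```

```text
time_s: 8.7
ee_pos: [504.6, 400.1, 99.9]
orientation: [0.065, 0.998, -0.0, -0.001]
contact_force: [1.7, 0.1, -3.4]
width: 17.9
finger_force: 59.3
t 8.7 pos [504.6 400.1  99.9] yaw 82.49 tilt 0.1 j [ 28. -54.]
units if shift first [0.   0.02 3.48]  if turn first [0.   0.02 3.48]  turn z units -0.02
```

View pics/w3.png

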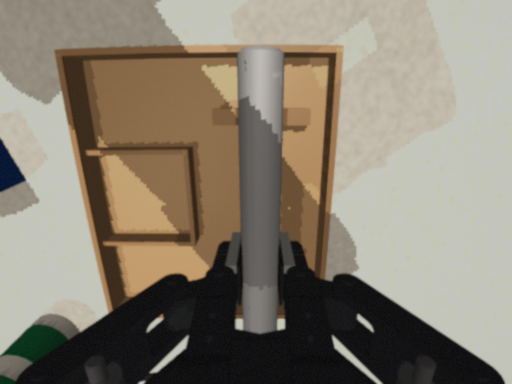

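Shaft in grip is centred; far cradle spans u 213–309 (centre 261) at row ~117, and the far rim corners are (57,52), (342,46).

```bash
python3 - <<'E'
from h import *
c=dict(np.load('w3.npz'))
k=ray(c,[(213,118),(309,118)],37)[:,:2]; q=ray(c,[(57,52),(342,46)],30)[:,:2]
print('cradle',k.round(1),k.mean(0).round(1)); v=q[1]-q[0]
print('rim',q.round(1),np.linalg.norm(v),np.degrees(np.arctan2(v[1],v[0])))
Y=np.array([.129,.992]);X=np.array([.992,-.129])
print('shaft target from cradle',k.mean(0)+70*X,' centre from rim',q.mean(0)+119*X, 'shaft from rim',q.mean(0)+119*X+46*Y)
e=ray(c,[(261,48),(261,332)],118)[:,:2];print('shaft',e,e.mean(0))
E
```

```text
cradle [[431.7 375.8]
 [440.8 445.5]] [436.3 410.7]
rim [[369.3 269.5]
 [394.5 474.1]] 206.14772081980155 82.96971052417132
shaft target from cradle [505.69087788 401.62056787]  centre from rim [499.94368416 356.46745462] shaft from rim [505.87768416 402.09945462]
shaft [[404.56341503 414.4865499 ]
 [552.29510236 395.22330345]] [478.42925869 404.85492668]
```

```bash

python3 -m jog '[{"translation":[-0.04,0.07,0.5],"delta_rot":[0,0,0],"fingers":0},{"translation":[0,0,1],"delta_rot":[0,0,0],"fingers":0},{"translation":[0,0,0.8],"delta_rot":[0,0,0],"fingers":0},{"translation":[0,0,0.5],"delta_rot":[0,0,0],"fingers":0},{"translation":[0,0,0.3],"delta_rot":[0,0,0],"fingers":0},{"translation":[0,0,0.2],"delta_rot":[0,0,0],"fingers":0},{"translation":[0,0,0.1],"delta_rot":[0,0,0],"fingers":0},{"translation":[0,0,0],"delta_rot":[0,0,0],"fingers":0}]'
python3 -m jog '[{"translation":[0,0,0],"delta_rot":[0,0,0],"fingers":0}]'
```

```text
time_s: 9.42
ee_pos: [506.6, 402.0, 16.0]
orientation: [0.065, 0.998, 0.0, 0.001]
contact_force: [-0.1, -1.1, -4.3]
width: 18.0
finger_force: 59.3
time_s: 9.5
ee_pos: [506.7, 402.2, 16.3]
orientation: [0.065, 0.998, 0.0, 0.001]
contact_force: [-0.3, -0.3, -4.4]
width: 18.2
finger_force: 59.3
```

Not yet in contact (still carries 4 N). Lower a little further.

```bash

python3 -m jog '[{"translation":[0,0,0.06],"delta_rot":[0,0,0],"fingers":0},{"translation":[0,0,0.06],"delta_rot":[0,0,0],"fingers":0},{"translation":[0,0,0],"delta_rot":[0,0,0],"fingers":0}]'
```

```text
time_s: 9.75
ee_pos: [507.0, 401.8, 15.2]
orientation: [0.065, 0.998, 0.0, 0.001]
contact_force: [-5.4, -8.2, 13.6]
width: 18.0
finger_force: 61.4
```

```bash

python3 -m jog '[{"translation":[0,0,0],"delta_rot":[0,0,0],"fingers":0.25},{"translation":[0,0,0],"delta_rot":[0,0,0],"fingers":0.35},{"translation":[0,0,0],"delta_rot":[0,0,0],"fingers":0.45},{"translation":[0,0,0],"delta_rot":[0,0,0],"fingers":0.45},{"translation":[0,0,0],"delta_rot":[0,0,0],"fingers":0.45},{"translation":[0,0,-0.3],"delta_rot":[0,0,0],"fingers":0.45},{"translation":[0,0,-1],"delta_rot":[0,0,0],"fingers":0.45},{"translation":[0,0,-1],"delta_rot":[0,0,0],"fingers":0.45}]'
python3 -m jog '[{"translation":[0,0,-1],"delta_rot":[0,0,0],"fingers":0.45},{"translation":[0,0,-1],"delta_rot":[0,0,0],"fingers":0.45},{"translation":[0,0,-1],"delta_rot":[0,0,0],"fingers":0.9},{"translation":[0,0,-1],"delta_rot":[0,0,0],"fingers":1},{"translation":[0,0,-1],"delta_rot":[0,0,0],"fingers":1},{"translation":[0,0,0],"delta_rot":[0,0,0],"fingers":1},{"translation":[0,0,0],"delta_rot":[0,0,0],"fingers":1},{"translation":[0,0,0],"delta_rot":[0,0,0],"fingers":1}]'
python3 plan.py 444.1 41 160 -8
python3 - <<'E'
from h import *
c=r.get_calibration('wrist'); im=r.get_image('wrist'); save('w4',im); np.savez('w4.npz',**c)
E
```

```text
time_s: 10.42
ee_pos: [505.6, 401.7, 70.1]
orientation: [0.065, 0.998, -0.001, -0.001]
contact_force: [0.2, 0.1, 0.7]
width: 38.5
finger_force: 0.0
time_s: 11.08
ee_pos: [505.8, 401.8, 194.1]
orientation: [0.065, 0.998, -0.0, -0.001]
contact_force: [-0.2, 0.3, -0.6]
width: 85.0
finger_force: 0.0
t 11.1 pos [505.8 401.8 194.1] yaw 82.57 tilt 0.07 j [ 28. -54.]
units if shift first [  0.58 -14.63   1.37]  if turn first [-14.63  -0.44   1.37]  turn z units 13.17
```

View pics/w4.png

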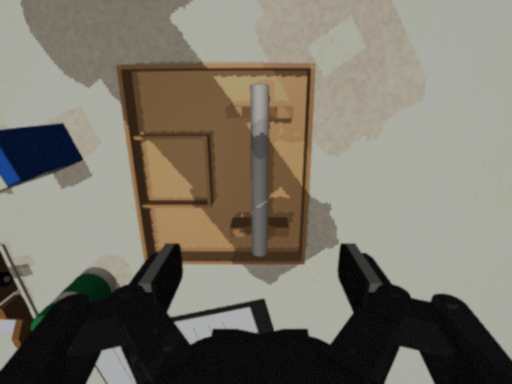

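Shaft lies in both cradles (ends at (259,84), (260,256)). On to the saddle.

```bash
python3 - <<'E'
from h import *
c=dict(np.load('w4.npz'))
e=ray(c,[(259,84),(260,256)],32)[:,:2];v=e[1]-e[0];print('shaft',e.mean(0).round(1),np.linalg.norm(v),np.degrees(np.arctan2(v[1],v[0])))
q=ray(c,[(118,66),(315,64),(305,264),(147,264)],30)[:,:2];print('carton',q.mean(0).round(1),[np.linalg.norm(q[i]-q[i-1]).round(1) for i in range(4)])
E
python3 -m jog '[{"translation":[0,-0.5,0],"delta_rot":[0,0,0],"fingers":1},{"translation":[0.05,-1,0],"delta_rot":[0,0,0],"fingers":1},{"translation":[0.05,-1,0],"delta_rot":[0,0,0],"fingers":1},{"translation":[0.05,-1,0],"delta_rot":[0,0,0],"fingers":1},{"translation":[0.05,-1,0],"delta_rot":[0,0,0],"fingers":1},{"translation":[0.05,-1,0],"delta_rot":[0,0,0],"fingers":1},{"translation":[0.05,-1,0],"delta_rot":[0,0,0],"fingers":1},{"translation":[0.05,-1,0],"delta_rot":[0,0,0],"fingers":1}]' >/dev/null
python3 -m jog '[{"translation":[0.05,-1,0],"delta_rot":[0,0,0],"fingers":1},{"translation":[0.05,-1,0],"delta_rot":[0,0,0],"fingers":1},{"translation":[0.05,-1,0],"delta_rot":[0,0,0],"fingers":1},{"translation":[0.05,-1,0],"delta_rot":[0,0,0],"fingers":1},{"translation":[0.05,-1,0],"delta_rot":[0,0,0],"fingers":1},{"translation":[0.05,-1,0],"delta_rot":[0,0,0],"fingers":1},{"translation":[0,-1,0],"delta_rot":[0,0,0],"fingers":1},{"translation":[0,-0.13,0],"delta_rot":[0,0,0],"fingers":1}]' >/dev/null
python3 -m jog '[{"translation":[0,0,0.1],"delta_rot":[0,0,1],"fingers":1},{"translation":[0,0,0.1],"delta_rot":[0,0,1],"fingers":1},{"translation":[0,0,0.2],"delta_rot":[0,0,1],"fingers":1},{"translation":[0,0,0.2],"delta_rot":[0,0,1],"fingers":1},{"translation":[0,0,0.2],"delta_rot":[0,0,1],"fingers":1},{"translation":[0,0,0.2],"delta_rot":[0,0,1],"fingers":1},{"translation":[0,0,0.2],"delta_rot":[0,0,1],"fingers":1},{"translation":[0,0,0.2],"delta_rot":[0,0,1],"fingers":1}]' >/dev/null
python3 -m jog '[{"translation":[0,0,0],"delta_rot":[0,0,1],"fingers":1},{"translation":[0,0,0],"delta_rot":[0,0,1],"fingers":1},{"translation":[0,0,0],"delta_rot":[0,0,1],"fingers":1},{"translation":[0,0,0],"delta_rot":[0,0,1],"fingers":1},{"translation":[0,0,0],"delta_rot":[0,0,1],"fingers":1},{"translation":[0,0,0],"delta_rot":[0,0,0.17],"fingers":1},{"translation":[0,0,0],"delta_rot":[0,0,0],"fingers":1},{"translation":[0,0,0],"delta_rot":[0,0,0],"fingers":1}]'
python3 plan.py 444.1 41 40 -8
python3 - <<'E'
from h import *
c=r.get_calibration('wrist'); im=r.get_image('wrist'); save('w5',im); np.savez('w5.npz',**c)
E
```

```text
shaft [509.  401.7] 204.8091449615625 -7.11768440433155
carton [500.2 357.6] [np.float64(238.2), np.float64(206.3), np.float64(238.0), np.float64(206.6)]
time_s: 13.8
ee_pos: [442.6, 41.6, 159.5]
orientation: [0.753, 0.658, -0.0, -0.0]
contact_force: [0.1, 0.9, 1.1]
width: 85.4
finger_force: 0.0
t 13.8 pos [442.6  41.6 159.5] yaw -7.78 tilt 0.04 j [-10.  -2.]
units if shift first [-0.01  0.06  4.78]  if turn first [-0.01  0.06  4.78]  turn z units 0.03
```

View pics/w5.png

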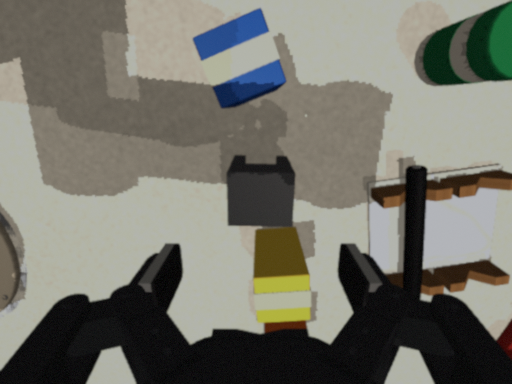

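Saddle at u 228–294, its near top edge at row ~226; blue and yellow clear of it.

```bash
python3 - <<'E'
from h import *
c=dict(np.load('w5.npz'))
e=ray(c,[(228,226.5),(294,226.5)],80)[:,:2];v=e[1]-e[0];print(e.round(1),np.linalg.norm(v),np.degrees(np.arctan2(v[1],v[0])))
n=np.array([-v[1],v[0]])/np.linalg.norm(v); print(e.mean(0)+25*n)
b=ray(c,[(193,41),(262,9),(285,77),(213,103)],100)[:,:2];print('blue?',b.round(1))
E
```

```text
[[412.   21.4]
 [470.5  13.4]] 59.07127739938969 -7.7808599504845875
[444.62039302  42.20819906]
blue? [[415.4 167.6]
 [463.8 180.1]
 [474.  136.5]
 [421.5 126.3]]
```

```bash

python3 -m jog '[{"translation":[0,0.08,0.7],"delta_rot":[0,0,0],"fingers":1},{"translation":[0,0,1],"delta_rot":[0,0,0],"fingers":1},{"translation":[0,0,1],"delta_rot":[0,0,0],"fingers":1},{"translation":[0,0,1],"delta_rot":[0,0,0],"fingers":1},{"translation":[0,0,0.6],"delta_rot":[0,0,0],"fingers":1},{"translation":[0,0,0.4],"delta_rot":[0,0,0],"fingers":1},{"translation":[0,0,0],"delta_rot":[0,0,0],"fingers":1},{"translation":[0,0,0],"delta_rot":[0,0,0],"fingers":0.8}]' >/dev/null
python3 -m jog '[{"translation":[0,0,0],"delta_rot":[0,0,0],"fingers":0.7},{"translation":[0,0,0],"delta_rot":[0,0,0],"fingers":0.6},{"translation":[0,0,0],"delta_rot":[0,0,0],"fingers":0.4},{"translation":[0,0,0],"delta_rot":[0,0,0],"fingers":0},{"translation":[0,0,0],"delta_rot":[0,0,0],"fingers":0},{"translation":[0,0,0],"delta_rot":[0,0,0],"fingers":0}]'
python3 -m jog '[{"translation":[0,0,-0.2],"delta_rot":[0,0,0],"fingers":0},{"translation":[0,0,-0.5],"delta_rot":[0,0,0],"fingers":0},{"translation":[0,0,-1],"delta_rot":[0,0,0],"fingers":0},{"translation":[0,0,-1],"delta_rot":[0,0,0],"fingers":0},{"translation":[0,0,-1],"delta_rot":[0,0,0],"fingers":0},{"translation":[0,0,-1],"delta_rot":[0,0,0],"fingers":0},{"translation":[0,0,-0.8],"delta_rot":[0,0,0],"fingers":0},{"translation":[0,0,-0.2],"delta_rot":[0,0,0],"fingers":0}]'
python3 plan.py 506.1 403.2 180 82.6
```

```text
time_s: 15.02
ee_pos: [445.4, 41.0, 43.3]
orientation: [0.754, 0.656, 0.001, 0.001]
contact_force: [-0.2, -0.3, 6.8]
width: 57.6
finger_force: 64.4
time_s: 15.68
ee_pos: [445.8, 40.9, 188.1]
orientation: [0.754, 0.656, 0.002, 0.002]
contact_force: [-0.2, -0.6, 0.4]
width: 57.1
finger_force: 64.0
t 15.7 pos [445.8  40.9 188.1] yaw -7.96 tilt 0.33 j [-10.  -2.]
units if shift first [14.68  0.38  0.33]  if turn first [-0.52 14.68  0.33]  turn z units -13.17
```

```bash

python3 -m jog '[{"translation":[0.4,0,0],"delta_rot":[0,0,0],"fingers":0},{"translation":[0.8,0,0],"delta_rot":[0,0,0],"fingers":0},{"translation":[1,0,0],"delta_rot":[0,0,0],"fingers":0},{"translation":[1,0.1,0],"delta_rot":[0,0,0],"fingers":0},{"translation":[1,0.1,0],"delta_rot":[0,0,0],"fingers":0},{"translation":[1,0.1,0],"delta_rot":[0,0,0],"fingers":0},{"translation":[1,0.08,0],"delta_rot":[0,0,0],"fingers":0},{"translation":[1,0,0],"delta_rot":[0,0,0],"fingers":0}]' >/dev/null
python3 -m jog '[{"translation":[1,0,0],"delta_rot":[0,0,0],"fingers":0},{"translation":[1,0,0],"delta_rot":[0,0,0],"fingers":0},{"translation":[1,0,0],"delta_rot":[0,0,0],"fingers":0},{"translation":[1,0,0],"delta_rot":[0,0,0],"fingers":0},{"translation":[1,0,0],"delta_rot":[0,0,0],"fingers":0},{"translation":[1,0,0],"delta_rot":[0,0,0],"fingers":0},{"translation":[1,0,0],"delta_rot":[0,0,0],"fingers":0},{"translation":[0.48,0,0],"delta_rot":[0,0,0],"fingers":0}]' >/dev/null
python3 -m jog '[{"translation":[0,0,0],"delta_rot":[0,0,-0.5],"fingers":0},{"translation":[0,0,0],"delta_rot":[0,0,-1],"fingers":0},{"translation":[0,0,0],"delta_rot":[0,0,-1],"fingers":0},{"translation":[0,0,0],"delta_rot":[0,0,-1],"fingers":0},{"translation":[0,0,0],"delta_rot":[0,0,-1],"fingers":0},{"translation":[0,0,0],"delta_rot":[0,0,-1],"fingers":0},{"translation":[0,0,0],"delta_rot":[0,0,-1],"fingers":0},{"translation":[0,0,0],"delta_rot":[0,0,-1],"fingers":0}]' >/dev/null
python3 -m jog '[{"translation":[0,0,0],"delta_rot":[0,0,-1],"fingers":0},{"translation":[0,0,0],"delta_rot":[0,0,-1],"fingers":0},{"translation":[0,0,0],"delta_rot":[0,0,-1],"fingers":0},{"translation":[0,0,0],"delta_rot":[0,0,-1],"fingers":0},{"translation":[0,0,0],"delta_rot":[0,0,-1],"fingers":0},{"translation":[0,0,0],"delta_rot":[0,0,-0.67],"fingers":0},{"translation":[0,0,0],"delta_rot":[0,0,0],"fingers":0},{"translation":[0,0,0],"delta_rot":[0,0,0],"fingers":0}]'
python3 plan.py 506 402.3 110 82.6
```

```text
time_s: 18.35
ee_pos: [504.4, 403.5, 183.2]
orientation: [0.066, 0.998, -0.001, -0.001]
contact_force: [-0.0, -0.3, -1.1]
width: 57.4
finger_force: 63.8
t 18.4 pos [504.4 403.5 183.2] yaw 82.44 tilt 0.13 j [ 28. -54.]
units if shift first [-0.07 -0.04  2.93]  if turn first [-0.07 -0.04  2.93]  turn z units -0.02
```

```bash

python3 -m jog '[{"translation":[-0.07,-0.04,0.5],"delta_rot":[0,0,0],"fingers":0},{"translation":[0,0,1],"delta_rot":[0,0,0],"fingers":0},{"translation":[0,0,1],"delta_rot":[0,0,0],"fingers":0},{"translation":[0,0,0.7],"delta_rot":[0,0,0],"fingers":0},{"translation":[0,0,0.3],"delta_rot":[0,0,0],"fingers":0},{"translation":[0,0,0],"delta_rot":[0,0,0],"fingers":0}]'
python3 -m jog '[{"translation":[0,0,0.4],"delta_rot":[0,0,0],"fingers":0},{"translation":[0,0,0.5],"delta_rot":[0,0,0],"fingers":0},{"translation":[0,0,0.4],"delta_rot":[0,0,0],"fingers":0},{"translation":[0,0,0.3],"delta_rot":[0,0,0],"fingers":0},{"translation":[0,0,0.1],"delta_rot":[0,0,0],"fingers":0},{"translation":[0,0,0],"delta_rot":[0,0,0],"fingers":0}]'
```

```text
time_s: 18.85
ee_pos: [505.7, 401.7, 95.1]
orientation: [0.066, 0.998, -0.001, -0.002]
contact_force: [-0.2, -0.1, -0.4]
width: 57.3
finger_force: 63.9
time_s: 19.35
ee_pos: [506.4, 401.8, 54.0]
orientation: [0.065, 0.998, -0.0, -0.001]
contact_force: [-1.1, -0.8, -0.5]
width: 57.3
finger_force: 63.9
```

```bash

python3 -m jog '[{"translation":[0,0,0.1],"delta_rot":[0,0,0],"fingers":0},{"translation":[0,0,0.1],"delta_rot":[0,0,0],"fingers":0},{"translation":[0,0,0],"delta_rot":[0,0,0],"fingers":0}]'
python3 -m jog '[{"translation":[0,0,0.06],"delta_rot":[0,0,0],"fingers":0},{"translation":[0,0,0],"delta_rot":[0,0,0],"fingers":0}]'
```

```text
time_s: 19.6
ee_pos: [506.7, 401.9, 49.6]
orientation: [0.065, 0.998, -0.0, -0.0]
contact_force: [0.8, 0.6, -0.9]
width: 57.0
finger_force: 63.9
time_s: 19.77
ee_pos: [506.7, 402.0, 48.2]
orientation: [0.065, 0.998, -0.0, 0.0]
contact_force: [-0.4, 0.2, -1.3]
width: 57.5
finger_force: 63.9
```

```bash

python3 -m jog '[{"translation":[0,0,0.05],"delta_rot":[0,0,0],"fingers":0},{"translation":[0,0,0.03],"delta_rot":[0,0,0],"fingers":0},{"translation":[0,0,0],"delta_rot":[0,0,0],"fingers":0}]'
```

```text
time_s: 20.02
ee_pos: [506.9, 402.0, 47.4]
orientation: [0.065, 0.998, 0.0, 0.0]
contact_force: [-2.0, -1.8, 7.3]
width: 57.4
finger_force: 64.5
```

Seated at the expected height; release and move to the blue box.

```bash

python3 -m jog '[{"translation":[0,0,0],"delta_rot":[0,0,0],"fingers":0.7},{"translation":[0,0,0],"delta_rot":[0,0,0],"fingers":0.8},{"translation":[0,0,0],"delta_rot":[0,0,0],"fingers":0.84},{"translation":[0,0,0],"delta_rot":[0,0,0],"fingers":0.84},{"translation":[0,0,-0.4],"delta_rot":[0,0,0],"fingers":0.84},{"translation":[0,0,-1],"delta_rot":[0,0,0],"fingers":0.84},{"translation":[0,0,-1],"delta_rot":[0,0,0],"fingers":0.84},{"translation":[0,0,-1],"delta_rot":[0,0,0],"fingers":0.84}]'
python3 -m jog '[{"translation":[0,0,-1],"delta_rot":[0,0,0],"fingers":1},{"translation":[0,0,-1],"delta_rot":[0,0,0],"fingers":1},{"translation":[0,0,-0.6],"delta_rot":[0,0,0],"fingers":1},{"translation":[0,0,0],"delta_rot":[0,0,0],"fingers":1},{"translation":[0,0,0],"delta_rot":[0,0,0],"fingers":1}]'
python3 plan.py 443.5 151 170 12
python3 - <<'E'
from h import *
c=r.get_calibration('wrist'); im=r.get_image('wrist'); save('w6',im); np.savez('w6.npz',**c)
E
```

```text
time_s: 20.68
ee_pos: [506.6, 401.9, 133.0]
orientation: [0.065, 0.998, 0.0, 0.0]
contact_force: [-0.4, 0.3, 0.2]
width: 71.7
finger_force: 0.0
time_s: 21.1
ee_pos: [506.7, 402.1, 196.9]
orientation: [0.065, 0.998, 0.0, 0.001]
contact_force: [0.0, -0.6, -1.2]
width: 85.5
finger_force: 0.0
t 21.1 pos [506.7 402.1 196.9] yaw 82.58 tilt 0.08 j [ 28. -55.]
units if shift first [  1.21 -10.29   1.08]  if turn first [-9.3  -4.56  1.08]  turn z units 10.26
```

View pics/w6.png

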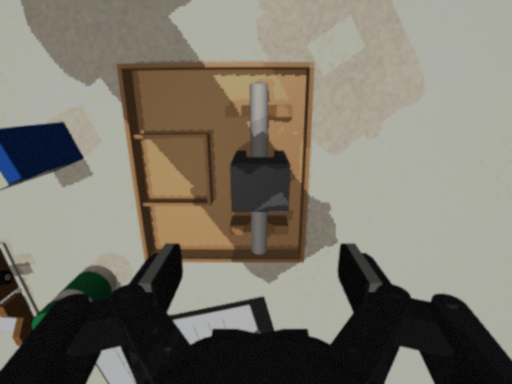

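The saddle stands upright astride the middle of the shaft (around (260,182)). Next: blue box.

```bash

python3 -m jog '[{"translation":[0.1,-0.5,0],"delta_rot":[0,0,0],"fingers":1},{"translation":[0.1,-1,0],"delta_rot":[0,0,0],"fingers":1},{"translation":[0.1,-1,0],"delta_rot":[0,0,0],"fingers":1},{"translation":[0.1,-1,0],"delta_rot":[0,0,0],"fingers":1},{"translation":[0.1,-1,0],"delta_rot":[0,0,0],"fingers":1},{"translation":[0.1,-1,0],"delta_rot":[0,0,0],"fingers":1},{"translation":[0.1,-1,0],"delta_rot":[0,0,0],"fingers":1},{"translation":[0.1,-1,0],"delta_rot":[0,0,0],"fingers":1}]' >/dev/null
python3 -m jog '[{"translation":[0.1,-1,0],"delta_rot":[0,0,0],"fingers":1},{"translation":[0.1,-1,0],"delta_rot":[0,0,0],"fingers":1},{"translation":[0.1,-0.79,0],"delta_rot":[0,0,0],"fingers":1},{"translation":[0.1,0,0],"delta_rot":[0,0,1],"fingers":1},{"translation":[0,0,0],"delta_rot":[0,0,1],"fingers":1},{"translation":[0,0,0],"delta_rot":[0,0,1],"fingers":1},{"translation":[0,0,0],"delta_rot":[0,0,1],"fingers":1},{"translation":[0,0,0],"delta_rot":[0,0,1],"fingers":1}]' >/dev/null
python3 -m jog '[{"translation":[0,0,0.3],"delta_rot":[0,0,1],"fingers":1},{"translation":[0,0,0.3],"delta_rot":[0,0,1],"fingers":1},{"translation":[0,0,0.3],"delta_rot":[0,0,1],"fingers":1},{"translation":[0,0,0.2],"delta_rot":[0,0,1],"fingers":1},{"translation":[0,0,0],"delta_rot":[0,0,1],"fingers":1},{"translation":[0,0,0],"delta_rot":[0,0,0.26],"fingers":1},{"translation":[0,0,0],"delta_rot":[0,0,0],"fingers":1},{"translation":[0,0,0],"delta_rot":[0,0,0],"fingers":1}]'
python3 plan.py 443.5 151 56 12
python3 - <<'E'
from h import *
c=r.get_calibration('wrist'); im=r.get_image('wrist'); save('w7',im); np.savez('w7.npz',**c)
E
```

```text
time_s: 23.15
ee_pos: [443.2, 150.7, 167.9]
orientation: [0.629, 0.778, -0.001, -0.001]
contact_force: [0.4, 1.4, -0.4]
width: 85.5
finger_force: 0.0
t 23.1 pos [443.2 150.7 167.9] yaw 12.12 tilt 0.1 j [ 4. -8.]
units if shift first [0.01 0.01 4.48]  if turn first [0.01 0.01 4.48]  turn z units 0.02
```

View pics/w7.png

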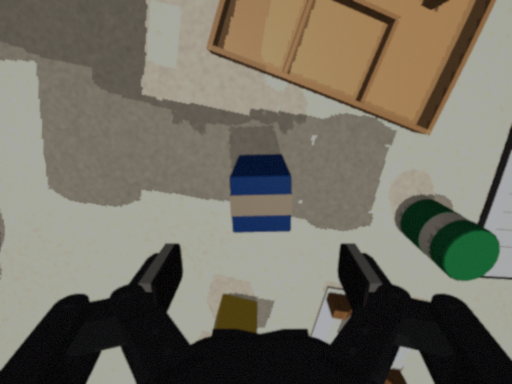

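Blue top face corners ≈ (230,177), (292,177), (292,232), (231,232): square to the fingers and centred.

```bash
python3 - <<'E'
from h import *
c=dict(np.load('w7.npz'))
b=ray(c,[(230,177),(292,177),(292,232),(231,232)],100)[:,:2];print('blue',b.round(1),b.mean(0).round(1))
print('jar',ray(c,[(470,248)],100))
E
python3 -m jog '[{"translation":[0,0,0.6],"delta_rot":[0,0,0],"fingers":1},{"translation":[0,0,1],"delta_rot":[0,0,0],"fingers":1},{"translation":[0,0,1],"delta_rot":[0,0,0],"fingers":1},{"translation":[0,0,1],"delta_rot":[0,0,0],"fingers":1},{"translation":[0,0,0.6],"delta_rot":[0,0,0],"fingers":1},{"translation":[0,0,0.3],"delta_rot":[0,0,0],"fingers":1},{"translation":[0,0,0],"delta_rot":[0,0,0],"fingers":0.9},{"translation":[0,0,0],"delta_rot":[0,0,0],"fingers":0.75}]' >/dev/null
python3 -m jog '[{"translation":[0,0,0],"delta_rot":[0,0,0],"fingers":0.65},{"translation":[0,0,0],"delta_rot":[0,0,0],"fingers":0.5},{"translation":[0,0,0],"delta_rot":[0,0,0],"fingers":0.3},{"translation":[0,0,0],"delta_rot":[0,0,0],"fingers":0},{"translation":[0,0,0],"delta_rot":[0,0,0],"fingers":0},{"translation":[0,0,0],"delta_rot":[0,0,0],"fingers":0}]'
python3 -m jog '[{"translation":[0,0,-0.2],"delta_rot":[0,0,0],"fingers":0},{"translation":[0,0,-0.5],"delta_rot":[0,0,0],"fingers":0},{"translation":[0,0,-1],"delta_rot":[0,0,0],"fingers":0},{"translation":[0,0,-1],"delta_rot":[0,0,0],"fingers":0},{"translation":[0,0,-1],"delta_rot":[0,0,0],"fingers":0},{"translation":[0,0,-0.8],"delta_rot":[0,0,0],"fingers":0},{"translation":[0,0,-0.3],"delta_rot":[0,0,0],"fingers":0}]'
python3 plan.py 492.5 299.5 150 -7.4
```

```text
blue [[415.7 169.7]
 [464.2 180.1]
 [476.1 133. ]
 [425.1 122.1]] [445.3 151.2]
jar [[637.54881316 150.38874284 100.        ]]
time_s: 24.37
ee_pos: [444.3, 150.9, 57.5]
orientation: [0.629, 0.777, 0.001, 0.001]
contact_force: [-2.7, -0.0, 6.5]
width: 49.7
finger_force: 62.3
time_s: 24.95
ee_pos: [444.6, 150.9, 179.3]
orientation: [0.629, 0.777, 0.002, 0.002]
contact_force: [0.6, 0.4, -0.9]
width: 49.2
finger_force: 62.4
t 24.9 pos [444.6 150.9 179.3] yaw 12.04 tilt 0.27 j [ 4. -8.]
units if shift first [5.41 3.12 1.17]  if turn first [6.14 1.14 1.17]  turn z units 2.83
```

```bash

python3 -m jog '[{"translation":[0.4,0.2,0],"delta_rot":[0,0,0],"fingers":0},{"translation":[0.9,0.5,0],"delta_rot":[0,0,0],"fingers":0},{"translation":[0.9,0.5,0],"delta_rot":[0,0,0],"fingers":0},{"translation":[0.9,0.5,0],"delta_rot":[0,0,0],"fingers":0},{"translation":[0.9,0.5,0],"delta_rot":[0,0,0],"fingers":0},{"translation":[0.8,0.5,0],"delta_rot":[0,0,0],"fingers":0},{"translation":[0.61,0.42,0],"delta_rot":[0,0,0],"fingers":0},{"translation":[0,0,0],"delta_rot":[0,0,0.9],"fingers":0}]' >/dev/null
python3 -m jog '[{"translation":[0,0,0],"delta_rot":[0,0,1],"fingers":0},{"translation":[0,0,0],"delta_rot":[0,0,0.93],"fingers":0},{"translation":[0,0,0.3],"delta_rot":[0,0,0],"fingers":0},{"translation":[0,0,0.6],"delta_rot":[0,0,0],"fingers":0},{"translation":[0,0,0.3],"delta_rot":[0,0,0],"fingers":0},{"translation":[0,0,0],"delta_rot":[0,0,0],"fingers":0},{"translation":[0,0,0],"delta_rot":[0,0,0],"fingers":0}]'
python3 plan.py 492.5 299.5 66 -7.4
```

```text
time_s: 26.2
ee_pos: [491.5, 299.3, 145.5]
orientation: [0.751, 0.66, -0.001, -0.0]
contact_force: [0.3, 0.9, -3.3]
width: 49.3
finger_force: 62.8
t 26.2 pos [491.5 299.3 145.5] yaw -7.34 tilt 0.09 j [20. 27.]
units if shift first [0.01 0.04 3.18]  if turn first [0.01 0.04 3.18]  turn z units 0.01
```

```bash

python3 -m jog '[{"translation":[0,0,0.5],"delta_rot":[0,0,0],"fingers":0},{"translation":[0,0,0.9],"delta_rot":[0,0,0],"fingers":0},{"translation":[0,0,0.8],"delta_rot":[0,0,0],"fingers":0},{"translation":[0,0,0.5],"delta_rot":[0,0,0],"fingers":0},{"translation":[0,0,0.3],"delta_rot":[0,0,0],"fingers":0},{"translation":[0,0,0.12],"delta_rot":[0,0,0],"fingers":0},{"translation":[0,0,0.08],"delta_rot":[0,0,0],"fingers":0},{"translation":[0,0,0],"delta_rot":[0,0,0],"fingers":0}]'
python3 -m jog '[{"translation":[0,0,0.06],"delta_rot":[0,0,0],"fingers":0},{"translation":[0,0,0],"delta_rot":[0,0,0],"fingers":0}]'
```

```text
time_s: 26.87
ee_pos: [492.2, 299.5, 66.9]
orientation: [0.751, 0.66, 0.001, 0.0]
contact_force: [0.5, -0.3, -2.4]
width: 49.3
finger_force: 62.8
time_s: 27.03
ee_pos: [492.0, 299.4, 65.3]
orientation: [0.751, 0.66, 0.0, 0.0]
contact_force: [1.1, 0.8, -1.6]
width: 49.5
finger_force: 62.8
```

```bash

python3 -m jog '[{"translation":[0,0,0.07],"delta_rot":[0,0,0],"fingers":0},{"translation":[0,0,0.06],"delta_rot":[0,0,0],"fingers":0},{"translation":[0,0,0],"delta_rot":[0,0,0],"fingers":0}]'
python3 -m jog '[{"translation":[0,0,0.04],"delta_rot":[0,0,0],"fingers":0},{"translation":[0,0,0],"delta_rot":[0,0,0],"fingers":0}]'
```

```text
time_s: 27.28
ee_pos: [491.9, 299.3, 61.6]
orientation: [0.751, 0.66, 0.0, 0.0]
contact_force: [0.4, 0.7, -2.2]
width: 49.5
finger_force: 62.8
time_s: 27.45
ee_pos: [491.9, 299.4, 61.6]
orientation: [0.751, 0.66, 0.0, 0.0]
contact_force: [-3.0, -1.2, 7.8]
width: 49.8
finger_force: 63.5
```

```bash

python3 -m jog '[{"translation":[0,0,0],"delta_rot":[0,0,0],"fingers":0.65},{"translation":[0,0,0],"delta_rot":[0,0,0],"fingers":0.75},{"translation":[0,0,0],"delta_rot":[0,0,0],"fingers":0.85},{"translation":[0,0,0],"delta_rot":[0,0,0],"fingers":0.85},{"translation":[0,0,-0.4],"delta_rot":[0,0,0],"fingers":0.85},{"translation":[0,0,-1],"delta_rot":[0,0,0],"fingers":0.85},{"translation":[0,0,-1],"delta_rot":[0,0,0],"fingers":0.85},{"translation":[0,0,-1],"delta_rot":[0,0,0],"fingers":1}]'
python3 -m jog '[{"translation":[0,0,-1],"delta_rot":[0,0,0],"fingers":1},{"translation":[0,0,-0.5],"delta_rot":[0,0,0],"fingers":1},{"translation":[0,0,0],"delta_rot":[0,0,0],"fingers":1}]'
python3 plan.py 639 146 170 -7.4
```

```text
time_s: 28.12
ee_pos: [491.7, 299.3, 147.3]
orientation: [0.751, 0.66, 0.0, 0.0]
contact_force: [0.8, 0.5, 0.4]
width: 82.3
finger_force: 0.0
time_s: 28.37
ee_pos: [492.9, 299.8, 186.9]
orientation: [0.751, 0.66, 0.003, 0.001]
contact_force: [-0.5, 0.3, -0.2]
width: 85.6
finger_force: 0.0
t 28.4 pos [492.9 299.8 186.9] yaw -7.42 tilt 0.36 j [20. 27.]
units if shift first [-5.34  6.59  0.67]  if turn first [-5.35  6.59  0.67]  turn z units -0.0
```

```bash

python3 -m jog '[{"translation":[-0.34,0.59,0],"delta_rot":[0,0,0],"fingers":1},{"translation":[-0.8,1,0],"delta_rot":[0,0,0],"fingers":1},{"translation":[-0.8,1,0],"delta_rot":[0,0,0],"fingers":1},{"translation":[-0.8,1,0],"delta_rot":[0,0,0],"fingers":1},{"translation":[-0.8,1,0],"delta_rot":[0,0,0],"fingers":1},{"translation":[-0.9,1,0],"delta_rot":[0,0,0],"fingers":1},{"translation":[-0.9,1,0],"delta_rot":[0,0,0],"fingers":1},{"translation":[0,0,0.5],"delta_rot":[0,0,0],"fingers":1}]'>/dev/null
python3 -m jog '[{"translation":[0,0,0],"delta_rot":[0,0,0],"fingers":1},{"translation":[0,0,0],"delta_rot":[0,0,0],"fingers":1}]'
python3 plan.py 639 146 56 -7.4
python3 - <<'E'
from h import *
c=r.get_calibration('wrist'); im=r.get_image('wrist'); save('w8',im); np.savez('w8.npz',**c)
m=mask(im,(50,120,50),(85,255,255)); n,l,s,ce=cv2.connectedComponentsWithStats(m)
for i in range(1,n):
    if s[i,4]>150: print(s[i],ce[i])
E
```

```text
time_s: 29.2
ee_pos: [637.4, 145.1, 168.8]
orientation: [0.752, 0.66, -0.001, -0.001]
contact_force: [-0.7, 0.2, 0.9]
width: 85.3
finger_force: 0.0
t 29.2 pos [637.4 145.1 168.8] yaw -7.46 tilt 0.21 j [ 3. 10.]
units if shift first [0.04 0.06 4.51]  if turn first [0.04 0.06 4.51]  turn z units -0.01
[ 235  178   63   57 2773] [266.20266859 205.93112153]
```

View pics/w8.png

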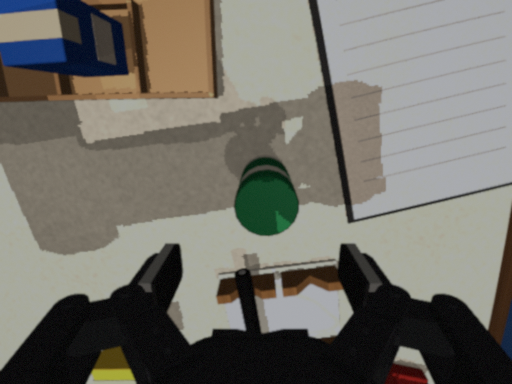

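The jar's lid is at (266,206); the blue box stands in its bay, top left.

```bash
python3 - <<'E'
from h import *
c=dict(np.load('w8.npz'))
print(ray(c,[(266.2,206.0),(235,207),(298,207)],100).round(1))
E
```

```text
[[643.2 143.9 100. ]
 [617.4 146.3 100. ]
 [669.3 139.6 100. ]]
```

```bash

python3 -m jog '[{"translation":[-0.03,0.23,0.6],"delta_rot":[0,0,0],"fingers":1},{"translation":[0,0,1],"delta_rot":[0,0,0],"fingers":1},{"translation":[0,0,1],"delta_rot":[0,0,0],"fingers":1},{"translation":[0,0,1],"delta_rot":[0,0,0],"fingers":1},{"translation":[0,0,0.6],"delta_rot":[0,0,0],"fingers":1},{"translation":[0,0,0.3],"delta_rot":[0,0,0],"fingers":1},{"translation":[0,0,0],"delta_rot":[0,0,0],"fingers":0.9},{"translation":[0,0,0],"delta_rot":[0,0,0],"fingers":0.75}]' >/dev/null
python3 -m jog '[{"translation":[0,0,0],"delta_rot":[0,0,0],"fingers":0.65},{"translation":[0,0,0],"delta_rot":[0,0,0],"fingers":0.5},{"translation":[0,0,0],"delta_rot":[0,0,0],"fingers":0.3},{"translation":[0,0,0],"delta_rot":[0,0,0],"fingers":0},{"translation":[0,0,0],"delta_rot":[0,0,0],"fingers":0},{"translation":[0,0,0],"delta_rot":[0,0,0],"fingers":0}]'
python3 -m jog '[{"translation":[0,0,-0.2],"delta_rot":[0,0,0],"fingers":0},{"translation":[0,0,-0.5],"delta_rot":[0,0,0],"fingers":0},{"translation":[0,0,-1],"delta_rot":[0,0,0],"fingers":0},{"translation":[0,0,-1],"delta_rot":[0,0,0],"fingers":0},{"translation":[0,0,-1],"delta_rot":[0,0,0],"fingers":0},{"translation":[0,0,-1],"delta_rot":[0,0,0],"fingers":0},{"translation":[0,0,-0.5],"delta_rot":[0,0,0],"fingers":0},{"translation":[0,0,0],"delta_rot":[0,0,0],"fingers":0}]'
python3 plan.py 507 -290 190 -16.7
```

```text
time_s: 30.42
ee_pos: [644.0, 144.4, 59.8]
orientation: [0.751, 0.66, 0.001, 0.001]
contact_force: [-2.8, 0.3, 6.0]
width: 53.6
finger_force: 63.0
time_s: 31.08
ee_pos: [644.7, 144.2, 192.6]
orientation: [0.751, 0.66, 0.003, 0.002]
contact_force: [0.3, 0.2, -2.8]
width: 53.9
finger_force: 64.1
t 31.1 pos [644.7 144.2 192.6] yaw -7.42 tilt 0.4 j [ 2. 10.]
units if shift first [-17.93  -3.22   0.1 ]  if turn first [-18.22  -0.28   0.1 ]  turn z units 1.35
```

```bash

python3 -m jog '[{"translation":[-0.3,-0.1,0],"delta_rot":[0,0,0],"fingers":0},{"translation":[-0.7,-0.1,0],"delta_rot":[0,0,0],"fingers":0},{"translation":[-1,-0.18,0],"delta_rot":[0,0,0],"fingers":0},{"translation":[-1,-0.18,0],"delta_rot":[0,0,0],"fingers":0},{"translation":[-1,-0.18,0],"delta_rot":[0,0,0],"fingers":0},{"translation":[-1,-0.18,0],"delta_rot":[0,0,0],"fingers":0},{"translation":[-1,-0.18,0],"delta_rot":[0,0,0],"fingers":0},{"translation":[-1,-0.18,0],"delta_rot":[0,0,0],"fingers":0}]' >/dev/null
python3 -m jog '[{"translation":[-1,-0.18,0],"delta_rot":[0,0,0],"fingers":0},{"translation":[-1,-0.18,0],"delta_rot":[0,0,0],"fingers":0},{"translation":[-1,-0.18,0],"delta_rot":[0,0,0],"fingers":0},{"translation":[-1,-0.18,0],"delta_rot":[0,0,0],"fingers":0},{"translation":[-1,-0.18,0],"delta_rot":[0,0,0],"fingers":0},{"translation":[-1,-0.18,0],"delta_rot":[0,0,0],"fingers":0},{"translation":[-1,-0.18,0],"delta_rot":[0,0,0],"fingers":0},{"translation":[-1,-0.18,0],"delta_rot":[0,0,0],"fingers":0}]' >/dev/null
python3 -m jog '[{"translation":[-1,-0.2,0],"delta_rot":[0,0,0],"fingers":0},{"translation":[-0.7,-0.2,0],"delta_rot":[0,0,0],"fingers":0},{"translation":[-0.2,0,0],"delta_rot":[0,0,0.5],"fingers":0},{"translation":[0,0,0],"delta_rot":[0,0,0.85],"fingers":0},{"translation":[0,0,0],"delta_rot":[0,0,0],"fingers":0},{"translation":[0,0,0],"delta_rot":[0,0,0],"fingers":0}]'
python3 plan.py 547 -376 150 -16.7
python3 - <<'E'
from h import *
c=r.get_calibration('wrist'); im=r.get_image('wrist'); save('w9',im); np.savez('w9.npz',**c)
E
```

```text
time_s: 32.92
ee_pos: [510.8, -264.5, 187.0]
orientation: [0.802, 0.598, -0.0, -0.001]
contact_force: [0.4, 0.1, -3.3]
width: 53.6
finger_force: 64.1
t 32.9 pos [ 510.8 -264.5  187. ] yaw -16.57 tilt 0.13 j [-39. -22.]
units if shift first [-3.86  2.66  1.48]  if turn first [-3.85  2.67  1.48]  turn z units 0.02
```

View pics/w9.png

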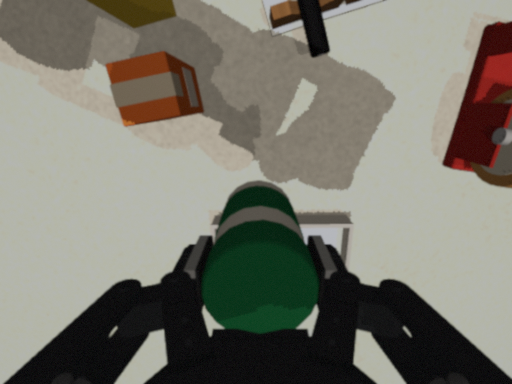

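Only the carton's +y rim shows, corners ≈ (212,212) and (352,216); the jar hides the rest. Orange box's top face is at (107,66)–(175,115).

```bash
python3 - <<'E'
from h import *
c=dict(np.load('w9.npz'))
q=ray(c,[(212,212),(352,216)],30)[:,:2];v=q[1]-q[0];print(q.round(1),np.linalg.norm(v),np.degrees(np.arctan2(v[1],v[0])))
a=np.radians(-16.4);X=np.array([np.cos(a),np.sin(a)]);Y=np.array([-X[1],X[0]])
print('ctr from both',q.mean(0)-44*Y,' from right',q[1]-86*X-44*Y)
print(ray(c,[(107,66),(165,52),(182,117),(125,126)],100)[:,:2].round(1))
E
```

```text
[[ 445.2 -288. ]
 [ 603.8 -340.6]] 167.0300970715467 -18.331071169097232
ctr from both [ 512.06760721 -356.52404879]  from right [ 508.84368796 -358.50877407]
[[ 427.4 -124.5]
 [ 475.3 -129.2]
 [ 470.4 -178.8]
 [ 422.  -171.5]]
```

```bash
python3 - <<'E'
import cv2,numpy as np
s=cv2.imread('pics/side0.png')[255:325,255:360]; w=cv2.imread('pics/w9.png')[190:290,190:370]
o=np.zeros((600,700,3),'uint8')
o[:280,:420]=cv2.resize(s,(420,280),interpolation=cv2.INTER_CUBIC); o[290:590,:540]=cv2.resize(w,(540,300),interpolation=cv2.INTER_CUBIC)
cv2.imwrite('pics/c3.png',o)
E
```

```text
(no output)
```

View pics/c3.png

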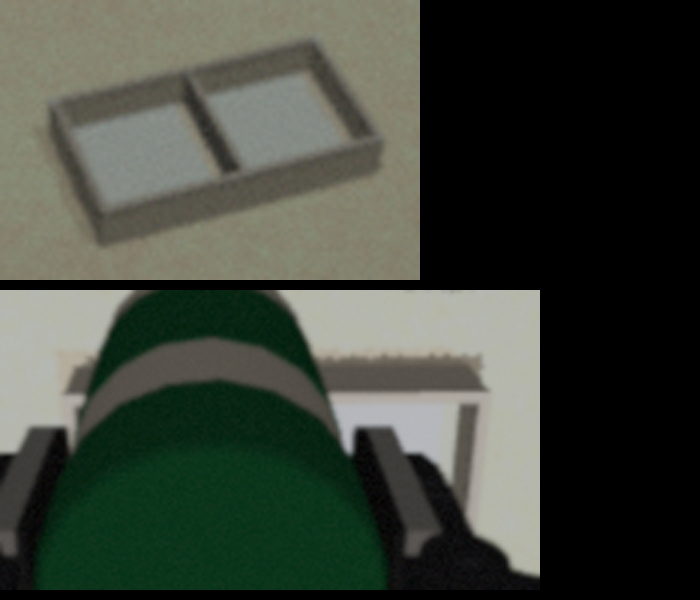

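The crop settles it: what I took for the rim was the outer wall's foot. True rim corners: wrist (211.7,224.5), (353.3,224.5); side view clean on all four corners.

```bash
python3 - <<'E'
from h import *
c=dict(np.load('w9.npz'))
def show(q):print(q.mean(0).round(1),[np.linalg.norm(q[i]-q[i-1]).round(1) for i in range(4)],[np.degrees(np.arctan2(*(q[i]-q[i-1])[::-1])).round(1) for i in range(4)])
q=ray(c,[(211.7,224.5),(353.3,224.5)],30)[:,:2];v=q[1]-q[0];a=np.arctan2(v[1],v[0]);print(np.linalg.norm(v),np.degrees(a))
Y=np.array([-np.sin(a),np.cos(a)]);print('wrist',q.mean(0)-44*Y)
show(ray(r.get_calibration('side'),[(255+u/4-.4,255+v/4-.4) for u,v in [(50,103),(317,38),(382,142),(100,213)]],30)[:,:2])
E
python3 plan.py 507 -367 150 -16.6
```

```text
170.9951671750246 -16.58370720512904
wrist [ 508.76557499 -369.79946374]
[ 502.8 -373.1] [np.float64(84.3), np.float64(171.6), np.float64(86.8), np.float64(170.5)] [np.float64(73.3), np.float64(-16.0), np.float64(-107.4), np.float64(163.1)]
t 33.0 pos [ 511.  -264.4  187.2] yaw -16.53 tilt 0.09 j [-39. -22.]
units if shift first [-3.98  1.01  1.49]  if turn first [-3.98  1.02  1.49]  turn z units 0.01
```

```bash

python3 -m jog '[{"translation":[-0.4,0.3,0],"delta_rot":[0,0,0],"fingers":0},{"translation":[-0.9,0.6,0],"delta_rot":[0,0,0],"fingers":0},{"translation":[-0.9,0.6,0],"delta_rot":[0,0,0],"fingers":0},{"translation":[-0.9,0.6,0],"delta_rot":[0,0,0],"fingers":0},{"translation":[-0.7,0.5,0],"delta_rot":[0,0,0],"fingers":0},{"translation":[-0.28,0.17,0.5],"delta_rot":[0,0,0],"fingers":0},{"translation":[0,0,0.6],"delta_rot":[0,0,0],"fingers":0},{"translation":[0,0,0],"delta_rot":[0,0,0],"fingers":0}]' >/dev/null
python3 -m jog '[{"translation":[0,0,0],"delta_rot":[0,0,0],"fingers":0}]'
python3 plan.py 548.3 -382 68 -16.6
```

```text
time_s: 33.72
ee_pos: [548.2, -381.2, 159.2]
orientation: [0.802, 0.598, -0.0, -0.002]
contact_force: [-0.0, 0.9, -2.4]
width: 53.6
finger_force: 64.4
t 33.7 pos [ 548.2 -381.2  159.2] yaw -16.61 tilt 0.18 j [-45. -28.]
units if shift first [-0.03  0.01  3.65]  if turn first [-0.03  0.01  3.65]  turn z units -0.0
```

```bash

python3 -m jog '[{"translation":[0,0,0.5],"delta_rot":[0,0,0],"fingers":0},{"translation":[0,0,1],"delta_rot":[0,0,0],"fingers":0},{"translation":[0,0,0.9],"delta_rot":[0,0,0],"fingers":0},{"translation":[0,0,0.6],"delta_rot":[0,0,0],"fingers":0},{"translation":[0,0,0.4],"delta_rot":[0,0,0],"fingers":0},{"translation":[0,0,0.2],"delta_rot":[0,0,0],"fingers":0},{"translation":[0,0,0.1],"delta_rot":[0,0,0],"fingers":0},{"translation":[0,0,0],"delta_rot":[0,0,0],"fingers":0}]'
python3 -m jog '[{"translation":[0,0,0.04],"delta_rot":[0,0,0],"fingers":0},{"translation":[0,0,0],"delta_rot":[0,0,0],"fingers":0}]'
```

```text
time_s: 34.38
ee_pos: [548.9, -382.4, 68.7]
orientation: [0.802, 0.597, 0.0, 0.001]
contact_force: [0.4, -0.4, -3.1]
width: 53.3
finger_force: 64.4
time_s: 34.55
ee_pos: [548.9, -382.6, 68.0]
orientation: [0.802, 0.597, 0.0, 0.001]
contact_force: [0.7, 0.6, -3.8]
width: 53.9
finger_force: 64.4
```

```bash

python3 -m jog '[{"translation":[0,0,0.08],"delta_rot":[0,0,0],"fingers":0},{"translation":[0,0,0.05],"delta_rot":[0,0,0],"fingers":0},{"translation":[0,0,0],"delta_rot":[0,0,0],"fingers":0}]'
python3 -m jog '[{"translation":[0,0,0.05],"delta_rot":[0,0,0],"fingers":0},{"translation":[0,0,0],"delta_rot":[0,0,0],"fingers":0}]'
```

```text
time_s: 34.8
ee_pos: [548.6, -382.5, 64.0]
orientation: [0.802, 0.597, 0.0, 0.0]
contact_force: [-0.3, 0.0, -3.6]
width: 53.9
finger_force: 64.4
time_s: 34.97
ee_pos: [548.7, -382.7, 63.9]
orientation: [0.802, 0.597, -0.0, 0.001]
contact_force: [-3.7, 0.1, 5.1]
width: 53.6
finger_force: 65.1
```

```bash

python3 -m jog '[{"translation":[0,0,0],"delta_rot":[0,0,0],"fingers":0.7},{"translation":[0,0,0],"delta_rot":[0,0,0],"fingers":0.8},{"translation":[0,0,0],"delta_rot":[0,0,0],"fingers":0.9},{"translation":[0,0,0],"delta_rot":[0,0,0],"fingers":0.9},{"translation":[0,0,-0.4],"delta_rot":[0,0,0],"fingers":0.9},{"translation":[0,0,-1],"delta_rot":[0,0,0],"fingers":0.9},{"translation":[0,0,-1],"delta_rot":[0,0,0],"fingers":1},{"translation":[0,0,-1],"delta_rot":[0,0,0],"fingers":1}]'
python3 -m jog '[{"translation":[0,0,-0.8],"delta_rot":[0,0,0],"fingers":1},{"translation":[0,0,0],"delta_rot":[0,0,0],"fingers":1},{"translation":[0,0,0],"delta_rot":[0,0,0],"fingers":1}]'
python3 plan.py 448 -151 168 -5.5
```

```text
time_s: 35.63
ee_pos: [548.5, -382.3, 149.4]
orientation: [0.802, 0.597, 0.0, 0.0]
contact_force: [-0.5, 0.4, -0.0]
width: 85.6
finger_force: 0.0
time_s: 35.88
ee_pos: [548.8, -382.6, 169.1]
orientation: [0.802, 0.597, 0.0, 0.001]
contact_force: [-1.2, 0.7, -1.1]
width: 85.6
finger_force: 0.0
t 35.9 pos [ 548.8 -382.6  169.1] yaw -16.71 tilt 0.15 j [-45. -28.]
units if shift first [ 7.71 -6.53  0.04]  if turn first [ 8.84 -4.9   0.04]  turn z units -1.63
```

```bash

python3 -m jog '[{"translation":[0.41,-0.4,0],"delta_rot":[0,0,0],"fingers":1},{"translation":[0.9,-0.77,0],"delta_rot":[0,0,0],"fingers":1},{"translation":[0.9,-0.77,0],"delta_rot":[0,0,0],"fingers":1},{"translation":[0.9,-0.77,0],"delta_rot":[0,0,0],"fingers":1},{"translation":[0.9,-0.77,0],"delta_rot":[0,0,0],"fingers":1},{"translation":[0.9,-0.77,0],"delta_rot":[0,0,0],"fingers":1},{"translation":[0.9,-0.77,0],"delta_rot":[0,0,0],"fingers":1},{"translation":[0.9,-0.77,0],"delta_rot":[0,0,0],"fingers":1}]' >/dev/null
python3 -m jog '[{"translation":[0.9,-0.74,0],"delta_rot":[0,0,0],"fingers":1},{"translation":[0.1,0,0],"delta_rot":[0,0,-0.8],"fingers":1},{"translation":[0,0,0],"delta_rot":[0,0,-0.83],"fingers":1},{"translation":[0,0,0],"delta_rot":[0,0,0],"fingers":1},{"translation":[0,0,0],"delta_rot":[0,0,0],"fingers":1}]'
python3 plan.py 448 -151 56 -5.5
python3 - <<'E'
from h import *
c=r.get_calibration('wrist'); im=r.get_image('wrist'); save('w10',im)
m=mask(im,(3,150,90),(18,255,255),15); m[240:]=0
k=biggest(m); rc=cv2.minAreaRect(k); print(cv2.boundingRect(k),rc)
# does it look right: the two end edges of the top face
ap=cv2.approxPolyDP(k,6,True)[:,0]; print(ap.tolist()); print(ray(c,ap,100)[:,:2].round(1).tolist())
for v in range(140,250,8):
    u=np.where(m[v]>0)[0]; print(v,(u.min(),u.max()) if len(u) else None, hsv(im)[v,261])
E
```

```text
time_s: 36.97
ee_pos: [447.3, -150.7, 167.0]
orientation: [0.741, 0.671, -0.0, -0.001]
contact_force: [0.3, 0.5, 0.4]
width: 85.2
finger_force: 0.0
t 37.0 pos [ 447.3 -150.7  167. ] yaw -5.67 tilt 0.07 j [-33. -27.]
units if shift first [-0.01  0.03  4.44]  if turn first [-0.01  0.03  4.44]  turn z units -0.02
(230, 175, 60, 20) ((259.5, 184.5), (19.0, 59.0), 90.0)
[[230, 176], [230, 193], [289, 192], [289, 176]]
[[427.2, -122.8], [425.3, -136.9], [472.9, -140.8], [473.8, -127.5]]
140 None [18 41 94]
148 None [20 42 91]
156 None [ 11 229  70]
164 None [ 11 237  71]
172 None [ 10 217  73]
180 (np.int64(230), np.int64(289)) [ 11 213 120]
188 (np.int64(230), np.int64(289)) [ 11 207 133]
196 None [ 18  62 123]
204 None [ 18  61 126]
212 None [ 18  61 125]
220 (np.int64(230), np.int64(287)) [ 14 196 148]
228 (np.int64(231), np.int64(286)) [ 15 197 158]
236 None [ 35  17 162]
244 None [ 34  22 162]
```

The top face (u 230–289, rows 175–232) sits between the fingers exactly as the blue box did. Grasp.

```bash

python3 -m jog '[{"translation":[0,0,0.6],"delta_rot":[0,0,0],"fingers":1},{"translation":[0,0,1],"delta_rot":[0,0,0],"fingers":1},{"translation":[0,0,1],"delta_rot":[0,0,0],"fingers":1},{"translation":[0,0,1],"delta_rot":[0,0,0],"fingers":1},{"translation":[0,0,0.5],"delta_rot":[0,0,0],"fingers":1},{"translation":[0,0,0.3],"delta_rot":[0,0,0],"fingers":1},{"translation":[0,0,0],"delta_rot":[0,0,0],"fingers":0.9},{"translation":[0,0,0],"delta_rot":[0,0,0],"fingers":0.75}]' >/dev/null
python3 -m jog '[{"translation":[0,0,0],"delta_rot":[0,0,0],"fingers":0.65},{"translation":[0,0,0],"delta_rot":[0,0,0],"fingers":0.5},{"translation":[0,0,0],"delta_rot":[0,0,0],"fingers":0.3},{"translation":[0,0,0],"delta_rot":[0,0,0],"fingers":0},{"translation":[0,0,0],"delta_rot":[0,0,0],"fingers":0},{"translation":[0,0,0],"delta_rot":[0,0,0],"fingers":0}]'
python3 -m jog '[{"translation":[0,0,-0.2],"delta_rot":[0,0,0],"fingers":0},{"translation":[0,0,-0.5],"delta_rot":[0,0,0],"fingers":0},{"translation":[0,0,-1],"delta_rot":[0,0,0],"fingers":0},{"translation":[0,0,-1],"delta_rot":[0,0,0],"fingers":0},{"translation":[0,0,-1],"delta_rot":[0,0,0],"fingers":0},{"translation":[0,0,-0.8],"delta_rot":[0,0,0],"fingers":0},{"translation":[0,0,-0.3],"delta_rot":[0,0,0],"fingers":0}]'
python3 plan.py 467 -357.7 170 -16.6
```

```text
time_s: 38.18
ee_pos: [448.1, -151.2, 58.6]
orientation: [0.74, 0.672, 0.0, 0.001]
contact_force: [-1.1, 0.1, 6.2]
width: 49.6
finger_force: 61.9
time_s: 38.77
ee_pos: [448.4, -151.2, 180.5]
orientation: [0.74, 0.672, 0.001, 0.002]
contact_force: [0.5, -0.5, -0.3]
width: 49.2
finger_force: 62.3
t 38.8 pos [ 448.4 -151.2  180.5] yaw -5.5 tilt 0.26 j [-33. -27.]
units if shift first [-8.15  1.53  0.42]  if turn first [-7.7   3.07  0.42]  turn z units 1.61
```

```bash

python3 -m jog '[{"translation":[-0.35,0.03,0],"delta_rot":[0,0,0],"fingers":0},{"translation":[-0.8,0.1,0],"delta_rot":[0,0,0],"fingers":0},{"translation":[-1,0.2,0],"delta_rot":[0,0,0],"fingers":0},{"translation":[-1,0.2,0],"delta_rot":[0,0,0],"fingers":0},{"translation":[-1,0.2,0],"delta_rot":[0,0,0],"fingers":0},{"translation":[-1,0.2,0],"delta_rot":[0,0,0],"fingers":0},{"translation":[-1,0.2,0],"delta_rot":[0,0,0],"fingers":0},{"translation":[-1,0.2,0],"delta_rot":[0,0,0],"fingers":0}]' >/dev/null
python3 -m jog '[{"translation":[-0.7,0.2,0],"delta_rot":[0,0,0],"fingers":0},{"translation":[-0.3,0.2,0],"delta_rot":[0,0,0.5],"fingers":0},{"translation":[0,0,0],"delta_rot":[0,0,1],"fingers":0},{"translation":[0,0,0],"delta_rot":[0,0,0.11],"fingers":0},{"translation":[0,0,0],"delta_rot":[0,0,0],"fingers":0},{"translation":[0,0,0],"delta_rot":[0,0,0],"fingers":0}]'
python3 plan.py 467 -357.7 68 -16.6
```

```text
time_s: 39.93
ee_pos: [470.8, -357.6, 176.7]
orientation: [0.801, 0.599, -0.0, -0.001]
contact_force: [0.2, -0.5, -1.4]
width: 49.1
finger_force: 62.3
t 39.9 pos [ 470.8 -357.6  176.7] yaw -16.39 tilt 0.08 j [-49. -32.]
units if shift first [-0.05 -0.14  4.35]  if turn first [-0.05 -0.14  4.35]  turn z units 0.03
```

```bash

python3 -m jog '[{"translation":[-0.05,-0.14,0.3],"delta_rot":[0,0,0],"fingers":0},{"translation":[0,0,1],"delta_rot":[0,0,0],"fingers":0},{"translation":[0,0,1],"delta_rot":[0,0,0],"fingers":0},{"translation":[0,0,0.9],"delta_rot":[0,0,0],"fingers":0},{"translation":[0,0,0.6],"delta_rot":[0,0,0],"fingers":0},{"translation":[0,0,0.4],"delta_rot":[0,0,0],"fingers":0},{"translation":[0,0,0.2],"delta_rot":[0,0,0],"fingers":0},{"translation":[0,0,0],"delta_rot":[0,0,0],"fingers":0}]'
python3 -m jog '[{"translation":[0,0,0.1],"delta_rot":[0,0,0],"fingers":0},{"translation":[0,0,0],"delta_rot":[0,0,0],"fingers":0}]'
```

```text
time_s: 40.6
ee_pos: [467.1, -357.7, 66.8]
orientation: [0.801, 0.598, -0.0, -0.001]
contact_force: [-0.3, -0.5, -1.4]
width: 49.7
finger_force: 62.4
time_s: 40.77
ee_pos: [467.6, -358.2, 65.6]
orientation: [0.802, 0.598, 0.0, 0.001]
contact_force: [0.2, -0.4, -1.9]
width: 49.6
finger_force: 62.4
```

```bash

python3 -m jog '[{"translation":[0,0,0.06],"delta_rot":[0,0,0],"fingers":0},{"translation":[0,0,0],"delta_rot":[0,0,0],"fingers":0}]'
python3 -m jog '[{"translation":[0,0,0.05],"delta_rot":[0,0,0],"fingers":0},{"translation":[0,0,0],"delta_rot":[0,0,0],"fingers":0}]'
```

```text
time_s: 40.93
ee_pos: [467.5, -358.1, 63.9]
orientation: [0.802, 0.598, 0.0, 0.0]
contact_force: [0.9, 0.6, -2.7]
width: 49.3
finger_force: 62.4
time_s: 41.1
ee_pos: [467.6, -358.1, 62.7]
orientation: [0.802, 0.598, 0.0, 0.0]
contact_force: [0.1, 0.1, 1.3]
width: 49.5
finger_force: 62.3
```

```bash

python3 -m jog '[{"translation":[0,0,0.03],"delta_rot":[0,0,0],"fingers":0},{"translation":[0,0,0],"delta_rot":[0,0,0],"fingers":0.63},{"translation":[0,0,0],"delta_rot":[0,0,0],"fingers":0.7},{"translation":[0,0,0],"delta_rot":[0,0,0],"fingers":0.73},{"translation":[0,0,0],"delta_rot":[0,0,0],"fingers":0.73},{"translation":[0,0,-0.4],"delta_rot":[0,0,0],"fingers":0.73},{"translation":[0,0,-1],"delta_rot":[0,0,0],"fingers":0.73},{"translation":[0,0,-1],"delta_rot":[0,0,0],"fingers":0.73}]'
python3 -m jog '[{"translation":[0,0,-1],"delta_rot":[0,0,0],"fingers":0.73},{"translation":[0,0,-1],"delta_rot":[0,0,0],"fingers":0.8},{"translation":[0,0,-1],"delta_rot":[0,0,0],"fingers":0.8},{"translation":[1,-0.3,0],"delta_rot":[0,0,0],"fingers":0.8},{"translation":[1,-0.3,0],"delta_rot":[0,0,0],"fingers":0.8},{"translation":[1,-0.3,0],"delta_rot":[0,0,0],"fingers":0.8},{"translation":[1,-0.3,0],"delta_rot":[0,0,0],"fingers":0.8},{"translation":[1,-0.3,0],"delta_rot":[0,0,0],"fingers":0.8}]' >/dev/null
python3 -m jog '[{"translation":[1,-1,0],"delta_rot":[0,0,0],"fingers":0.8},{"translation":[1,-1,0],"delta_rot":[0,0,0],"fingers":0.8},{"translation":[0,-1,0],"delta_rot":[0,0,0],"fingers":0.8},{"translation":[0,-1,0],"delta_rot":[0,0,0],"fingers":0.8},{"translation":[0,0,0],"delta_rot":[0,0,0],"fingers":0.8},{"translation":[0,0,0],"delta_rot":[0,0,0],"fingers":0.8}]'
python3 - <<'E'
from h import *
for n in('top','side'):
    im=r.get_image(n); save(n+'9',im); c=r.get_calibration(n)
    for nm,lo,hi in [('blue',(105,150,40),(125,255,255)),('green',(50,120,30),(85,255,255)),('yellow',(25,150,90),(34,255,255)),('orange',(3,190,60),(17,255,255))]:
        k=mask(im,lo,hi,9); N,l,s,ce=cv2.connectedComponentsWithStats(k)
        for i in range(1,N):
            if s[i,4]>60: print(n,nm,s[i].tolist(),ce[i].round(1),ray(c,[ce[i]],90)[0,:2].round(0))
    exp={'blue':(492.5,299.5),'jar':(548.3,-382),'orange':(467.6,-358),'yellow':(450.4,-49)}
    for e,(x,y) in exp.items(): print(n,e,'axis px, bottom/top',proj(c,[(x,y,4),(x,y,104)]).round(0).tolist())
E
```

```text
time_s: 41.77
ee_pos: [467.1, -357.6, 122.3]
orientation: [0.802, 0.598, -0.0, -0.001]
contact_force: [0.1, -1.1, -0.0]
width: 62.5
finger_force: 0.0
time_s: 42.93
ee_pos: [385.4, -150.9, 197.5]
orientation: [0.802, 0.598, 0.0, 0.001]
contact_force: [-0.0, 0.1, 1.0]
width: 68.4
finger_force: 0.0
top blue [110, 205, 33, 28, 453] [125.1 218.4] [491. 297.]
top green [416, 184, 32, 29, 540] [433.7 196.9] [ 546. -387.]
top yellow [270, 226, 8, 16, 87] [273.2 232.1] [464. -31.]
top orange [341, 83, 65, 32, 677] [380.7  96.3] [ 786. -283.]
top orange [407, 218, 32, 29, 367] [423.5 233. ] [ 465. -359.]
top blue axis px, bottom/top [[137.0, 223.0], [122.0, 217.0]]
top jar axis px, bottom/top [[416.0, 203.0], [434.0, 195.0]]
top orange axis px, bottom/top [[408.0, 236.0], [426.0, 231.0]]
top yellow axis px, bottom/top [[279.0, 242.0], [282.0, 238.0]]
side blue [201, 0, 311, 280, 54790] [388.2  99.1] [1383.  170.]
side blue [0, 113, 39, 20, 283] [ 15.  121.8] [ 59. 819.]
side blue [165, 138, 19, 30, 333] [174.6 152.3] [471. 253.]
side green [315, 252, 26, 40, 785] [327.2 271.1] [ 524. -404.]
side yellow [79, 95, 29, 19, 332] [ 90.4 104. ] [354. 804.]
side yellow [205, 193, 24, 42, 474] [219.5 211.5] [436. -91.]
side orange [114, 96, 32, 12, 104] [128.9 102.8] [488. 720.]
side orange [345, 196, 38, 47, 916] [368.5 218.5] [ 735. -326.]
side orange [279, 257, 29, 47, 967] [293.6 280.4] [ 446. -385.]
side blue axis px, bottom/top [[177.0, 167.0], [174.0, 141.0]]
side jar axis px, bottom/top [[325.0, 287.0], [329.0, 256.0]]
side orange axis px, bottom/top [[291.0, 295.0], [294.0, 264.0]]
side yellow axis px, bottom/top [[218.0, 226.0], [216.0, 197.0]]
```

```bash
python3 -c "
from rig import r
print(r.job_done())"
```

```text
the job is handed in; nothing more can be done
None
```

Both orders are packed and the job was handed in at about 43 s; the hand-in gave no verdict. The final camera check put the blue box, jar and orange box where they belong, but I did not re-measure the shaft and saddle after the later moves. They were in place when last viewed.

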